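# Stow the stove tools and switch off the extractor fan

## Task

Cooking is over: hang every ring-handled steel utensil lying on the counter by its ring on a hook inside the low cabinet, one to a hook, and slide the flat wooden mwiko blade first into the slot of the wooden block until it is fully home, lying flat. Only when all are stowed and let go, press the raised end of the large rocker (the fan) on the extractor panel down until it clicks; do not press the small lamp rocker, and leave everything else where it stands.

Things in the scene. Friction and masses are not known exactly. Their poses are not given: they have to be found in the camera images.
- whisk: Whisk, flat head: a fan of five wires with dark silicone tips, 46 mm wide, x = -73 to -115 mm. Steel. Origin under the handle, at counter level as it lies; x runs along the handle to the ring, z up. Handle 16 x 16 mm, x = -75 to +77 mm, centre line 8 mm above the origin. Mass 55 to 115 g. May be absent (None).
- skimmer: Skimmer: round flat head with small holes, 54 mm across, x = -63 to -117 mm. Steel. Origin under the handle, at counter level as it lies; x runs along the handle to the ring, z up. Handle 16 x 16 mm, x = -75 to +77 mm, centre line 8 mm above the origin. Mass 55 to 115 g. May be absent (None).
- turner: Slotted turner: rectangular flat head 54 mm wide, x = -71 to -115 mm. Steel. Origin under the handle, at counter level as it lies; x runs along the handle to the ring, z up. Handle 16 x 16 mm, x = -75 to +77 mm, centre line 8 mm above the origin. Mass 55 to 115 g. May be absent (None).
- whisk_ring (a point): Centre of the whisk's hanging ring of 6 mm wire, which lies in the whisk's x-y plane at x = +100, z = 8 mm; inner diameter 34 mm, outer 46 mm. Axes as the whisk's.
- skimmer_ring (a point): Centre of the skimmer's hanging ring of 6 mm wire, which lies in the skimmer's x-y plane at x = +100, z = 8 mm; inner diameter 34 mm, outer 46 mm. Axes as the skimmer's.
- turner_ring (a point): Centre of the turner's hanging ring of 6 mm wire, which lies in the turner's x-y plane at x = +100, z = 8 mm; inner diameter 34 mm, outer 46 mm. Axes as the turner's.
- cabinet: Low white cabinet on the counter, 150 mm deep (x), 270 wide (y), 340 tall; open towards the robot (-x), no floor or back. Origin on the counter under its centre; x points inwards. Side walls 12 mm. Roof of three slats, underside at z = 328 mm, front edge at x = -75 mm. A wooden rail across the rear (x = 62 to 72, z = 249 to 275 mm) carries three hooks at y = -78, 0, +78 mm (hook0, 1, 2).
- hook0 (a point): Seat of hook 0, at cabinet x = 30, z = 260 mm, axes as the cabinet's: the top of its 7 mm wire, which runs level from the rail towards the robot to x = 27 mm, then turns up to the tip. A ring lowered over the tip hangs here; a utensil let go swings down to hang about 25 mm clear of the counter.
- hook0_tip (a point): Top of hook 0's upturned tip, at cabinet x = 18, z = 288.5 mm: 93 mm behind the roof's front edge and 40 mm under the roof. A ring held level, or ring end tilted up by up to 25 degrees, passes between tip and roof. Axes as the cabinet's.
- hook1 (a point): Seat of hook 1, at cabinet x = 30, z = 260 mm, axes as the cabinet's: the top of its 7 mm wire, which runs level from the rail towards the robot to x = 27 mm, then turns up to the tip. A ring lowered over the tip hangs here; a utensil let go swings down to hang about 25 mm clear of the counter.
- hook1_tip (a point): Top of hook 1's upturned tip, at cabinet x = 18, z = 288.5 mm: 93 mm behind the roof's front edge and 40 mm under the roof. A ring held level, or ring end tilted up by up to 25 degrees, passes between tip and roof. Axes as the cabinet's.
- hook2 (a point): Seat of hook 2, at cabinet x = 30, z = 260 mm, axes as the cabinet's: the top of its 7 mm wire, which runs level from the rail towards the robot to x = 27 mm, then turns up to the tip. A ring lowered over the tip hangs here; a utensil let go swings down to hang about 25 mm clear of the counter.
- hook2_tip (a point): Top of hook 2's upturned tip, at cabinet x = 18, z = 288.5 mm: 93 mm behind the roof's front edge and 40 mm under the roof. A ring held level, or ring end tilted up by up to 25 degrees, passes between tip and roof. Axes as the cabinet's.
- mwiko: Mwiko, a flat wooden cooking paddle 250 mm long, lying flat. Origin under the joint of blade and handle at counter level; x points along the blade to its tip, z up. Blade x = 0 to 100 mm, 52 mm wide, 8 mm thick (z = 2 to 10 mm); handle x = -150 to 0 mm, 20 mm wide, 12 mm thick (z = 0 to 12). Mass 80 to 125 g.
- mwiko_tip (a point): Middle of the blade's tip edge, 100 mm along x and 6 mm above the mwiko's origin.
- block: Dark wooden block 110 mm deep (x), 96 mm wide, 78 mm tall, fixed. Origin on the counter under its centre; x points inwards along the slot. In its face towards the robot (x = -55 mm) is a level letter-box slot 64 mm wide and 16 mm high (z = 40 to 56 mm), 96 mm deep. The mwiko's blade goes in flat, tip first; its handle stays outside.
- slot_mouth (a point): Middle of the slot's floor at its mouth; axes as the block's.
- slot_end (a point): Middle of the slot's floor at its inner end, 96 mm in; axes as the block's.
- panel: Extractor control panel, a steel box 90 x 130 mm, 38 mm tall with 3 mm black frames, fixed. Origin on the counter under its centre. It carries the large fan rocker at y = -30 mm and the small lamp rocker (36 x 18 mm) at y = +38 mm, both grey.
- fan_key (a joint): Large grey rocker, 60 x 34 mm and 10 mm thick, that tilts about the panel's y axis: 0 at rest with the end nearer the robot (panel -x) raised, 0.30 rad fully pressed; it clicks past 0.24 and springs back when let go. Pressing 20 mm from its pivot takes about 2 N at first and 6 N fully down; the end goes down by about 6 mm.
- fan_key_press (a point): Point on the top of the fan rocker's raised end, 18 mm from the pivot towards the robot (panel -x), where to press down; about 64 mm above the counter at rest.
- lamp_key (a joint): Small grey lamp rocker beside it; 0 at rest, counts as pressed past 0.15 rad. Leave it alone.
Not all that is in view belongs to the job. Leave any turquoise look-alike of the whisk alone.

How it is judged:
By the outcome, as a careful person would: the job done as asked, in the order asked, and still so for the second after the job is handed in, with the robot touching nothing.
Of whisk, skimmer, turner only 2 to 3 are there at a start; the rules pass over those that are not, and their reading is None.
At some moment in a run one of whisk, skimmer, turner, mwiko may be knocked a few centimetres aside while the robot is not near it.
It also fails if it takes over 210 s, if anything falls off the work surface, if the arm or the gripper's body presses on something with over 40 N, if the wrist force passes 120 N, or if a joint passes its speed limit or range.

## Robot

A 6-joint arm with a two-finger parallel gripper is mounted at the origin on the work surface. World frame = base frame: x ahead of the robot, y to its left, z up, the work surface at z = 0. Lengths are in mm, angles in rad, forces in N, time in s.
With the tool pointing down it reaches from about 325 to 850 mm from the base axis. Payload 4.4 kg.
Tool frame: the origin (TCP) lies midway between the tips of the shut fingers; the grasp point (between the pads) lies 19 mm behind it; z points along the fingers, y is the line along which they close (so a half turn about z gives the same grasp; the last joint's range is limited). The gripper opens to 94 mm and grips with 3 to 60 N. Pads are 16 mm wide; open, the fingers measure 119 mm over their backs; the gripper's body (75 mm by 177 mm) begins 78 mm behind the grasp point.
Start: joints at [1.063, 0.207, 1.542, -0, 1.393, -0.15], TCP at [200.844, 538.785, 205.447] pointing down, gripper open.
Joint ranges: [-2.73, 2.73], [-0.86, 2.22], [0.23, 2.46], [-1.11, 4.25], [0.08, 2.63], [-2.82, 2.82]. Speed limits (rad/s): [2.79, 2.79, 3.14, 3.14, 3.14, 3.14].

## Interface

Orientations are given as a unit quaternion [x, y, z, w].
In Python, from station import bot gives the robot as it stands.
- The arm moves only by the tool servo_tool, never from a script. Its arguments are lists of equal length, an entry for each row: "dr": the turn, a rotation vector about the tool's x, y, z in units of pi rad (1.0 is pi rad), a list of three; "offset": the shift along the tool's x, y, z in units of 25 cm (1.0 is 25 cm), a list of three; "hand": the closure, from -1 (fully open) to 1 (shut), so that 0 is half open. A call has 1 to 12 rows; each row is the pose to reach, as a shift and turn from the pose commanded when the call began, along the tool's axes at that moment, turning the shorter way round; what a row does not reach only later rows make up. A row lasts 1/12 s, in which the tool goes at most 41.7 mm and 7.16 degrees, less where a joint would pass 70% of its speed; a pose out of reach is approached as far as the arm can. A call with a number of a shift or a turn outside -1 to 1 is refused whole. A call with a gripper value outside its range is refused whole. The fingers move at their own pace and stop on an object; "squeeze" is the grip in N (left out, the last holds). Time passes only in rows, so rows that repeat a pose let the fingers close. It gives the time, the measured TCP pose, the force, the opening and the grip force at its end, in the units of the state.
- bot.observe(): the state, without advancing time (a new reading comes with each control period).
- bot.read_camera(name): name is "scene" or "top"; returns (picture, depth): 400x640x3 uint8, red, green, blue; 400x640 float32, mm along the optical axis (not along the pixel's ray), 0 where there is no reading.
- bot.camera_model(name): a dict with "fov_y" (degrees; the focal length in pixels is half the picture's height over the tangent of half this angle, whatever the lens; pixels are square), "cx", "cy" (the principal point, pixels), "xyz" and "attitude" of the camera in the world. Camera axes: x right, y down, z forward; pixel columns grow to the right and rows downward; lengths in mm; the calibration is good to about 2 mm. A picture is of the moment at which its call begins. camera_model takes no time and is no camera call.
- bot.finish_job(): hands the job in; it is judged then, once.
Trained networks look in the newest picture that a camera, given by its name, has taken for a name from the list of things; names that differ only in an ending like _2 or _b are one class to them, and where a whole thing is asked for, a point or a joint stands for the part that bears it (a point fixed in the world has none). Each returns a list of dicts, best first, with "confidence" (0 to 1); they miss things now and then, are a little off and sometimes report something else, mostly with a low value. They report only what shows in the picture. A call takes as long as a camera call. They do not tell look-alikes from the thing itself.
- bot.trace(query, camera): "mask" (400x640 bool, what is visible of it) and "bbox" ([left, top, right, bottom] in pixels, round what is visible of it).
The state is a dict: "time_s": time; "joint_pos": joint angles; "joint_velocities": joint speeds; "effort": joint torques, N m; "tcp_pos": TCP position; "eef_rot": TCP orientation; "contact_force": force on the tool from outside, world axes, zero at the start; "wrist_torque": the same for the moment, N m; "opening": finger opening in mm; "gripper_force": force on a finger pad.
Only numpy, scipy, OpenCV 4.12 (cv2) and the standard library are available. Lean on these libraries where they do the work, as an engineer would, in place of code of your own. Each camera call takes 0.05 s, during which the arm holds its last target. There are 200 camera calls.

## Working session

There is one attempt and no reset: what is moved stays moved. The work goes in short steps, Python scripts to look and compute and a tool call to move; the robot and the scene stay as the last step left them, time stands still between calls to the robot, and variables do not carry over. Pictures are saved under pics/ and viewed, at most 14 in all, crops included, and the job is handed in when it is done.

Besides the shell and the picture viewer there is one more tool, called after "Emit:" as name(argument=value, ...) on one line, values as JSON. servo_tool: Moves the arm, as the interface text tells. Its arguments: {"type":"object","properties":{"dr":{"type":"array","items":{"type":"array","items":{"type":"number","minimum":-1,"maximum":1}}},"offset":{"type":"array","items":{"type":"array","items":{"type":"number","minimum":-1,"maximum":1}}},"hand":{"type":"array","items":{"type":"number"}},"squeeze":{"type":"number"}},"required":["dr","offset","hand"]}

```bash
mkdir -p pics; ls; cat > h.py <<'E'
import numpy as np, cv2
from scipy.spatial.transform import Rotation as R
from station import bot
def cam(n):
    m=bot.camera_model(n); f=200/np.tan(np.radians(m["fov_y"])/2)
    return m,f,R.from_quat(m["attitude"]).as_matrix(),np.array(m["xyz"])
def cloud(n,depth):
    m,f,A,t=cam(n); v,u=np.mgrid[0:400,0:640]
    p=np.stack([(u-m["cx"])/f*depth,(v-m["cy"])/f*depth,depth],-1)
    return p@A.T+t
def proj(n,P):
    m,f,A,t=cam(n); q=(np.atleast_2d(P)-t)@A
    return np.c_[q[:,0]/q[:,2]*f+m["cx"],q[:,1]/q[:,2]*f+m["cy"]]
def save(name,img): cv2.imwrite("pics/"+name,img[...,::-1])
E
python3 - <<'E'
from h import *
print(bot.observe())
for n in("scene","top"):
    print(n,bot.camera_model(n))
    im,d=bot.read_camera(n); save(n+"0.png",im); np.savez(n+"0.npz",im=im,d=d)
    C=cloud(n,d)
    for q in("whisk","skimmer","turner","mwiko","block","panel","fan_key","cabinet"):
        for r in bot.trace(q,n)[:3]:
            k=r["mask"]&(d>0); P=C[k]
            print(n,q,round(r["confidence"],2),[int(x) for x in r["bbox"]],k.sum(),np.median(P,0).round() if k.any() else None, im[k].mean(0).round() if k.any() else None)
E
```

```text
pics
{'time_s': 0.0, 'joint_pos': array([ 1.06349683e+00,  2.07442057e-01,  1.54291651e+00, -1.35310717e-05,
        1.39350574e+00, -1.50527517e-01]), 'joint_velocities': array([-1.14270016e-03,  1.38231038e-03, -1.69231551e-03,  4.69654486e-04,
       -8.48563225e-04, -5.74755436e-05]), 'effort': array([ 1.03086539e-03, -3.70893753e+01, -2.81408751e+01,  6.97741751e-02,
        3.62649537e-02, -1.62645674e-04]), 'tcp_pos': array([200.45702723, 538.07497975, 204.29605774]), 'eef_rot': array([ 1.77440112e-01,  9.84130945e-01, -1.07708879e-03, -3.60587376e-04]), 'contact_force': array([ 1.06918214, -0.05792967,  0.32587871]), 'wrist_torque': array([-0.05751044, -0.04621974, -0.03974109]), 'gripper_force': 0.0, 'opening': 94.400359179942}
scene {'fov_y': 46.94205222330858, 'cx': 319.02127426103215, 'cy': 206.0679109803207, 'xyz': array([1309.49027423,  -58.48350176, 1235.52806969]), 'attitude': array([ 0.67912012,  0.65427401, -0.22746198, -0.24286299])}
scene whisk 0.78 [218, 173, 268, 190] 249 [ 203. -262.   13.] [ 33. 128. 120.]
scene whisk 0.53 [228, 217, 244, 270] 235 [ 488. -268.
[... 1387 characters left out ...]
  12.] [100. 104. 110.]
top turner 0.6 [390, 148, 401, 166] 163 [ 633. -293.   59.] [92. 88. 82.]
top mwiko 0.92 [242, 199, 315, 235] 807 [455. 113.  10.] [103.  80.  63.]
top block 0.78 [186, 156, 221, 196] 1367 [570. 315.  76.] [62. 44. 35.]
top block 0.22 [240, 87, 351, 177] 5132 [637.  26. 339.] [126. 127. 125.]
top fan_key 0.69 [378, 174, 394, 247] 372 [ 468. -269.   13.] [104. 108. 114.]
top fan_key 0.63 [390, 147, 403, 164] 179 [ 633. -294.   58.] [89. 86. 80.]
top fan_key 0.48 [242, 86, 347, 180] 5050 [635.  26. 339.] [126. 128. 126.]
top cabinet 0.83 [239, 87, 349, 177] 5238 [637.  26. 339.] [126. 127. 125.]
top cabinet 0.36 [391, 145, 401, 162] 149 [ 630. -295.   59.] [93. 89. 82.]
```

```bash
python3 - <<'E'
from h import *
im=np.load("top0.npz")["im"]; save("top0c.png",cv2.resize(im[80:330,170:450],None,fx=2.4,fy=2.4,interpolation=cv2.INTER_CUBIC))
im=np.load("scene0.npz")["im"]; save("scene0c.png",cv2.resize(im[150:350,180:480],None,fx=2.6,fy=2.6,interpolation=cv2.INTER_CUBIC))
E
```

```text
(no output)
```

View pics/top0c.png

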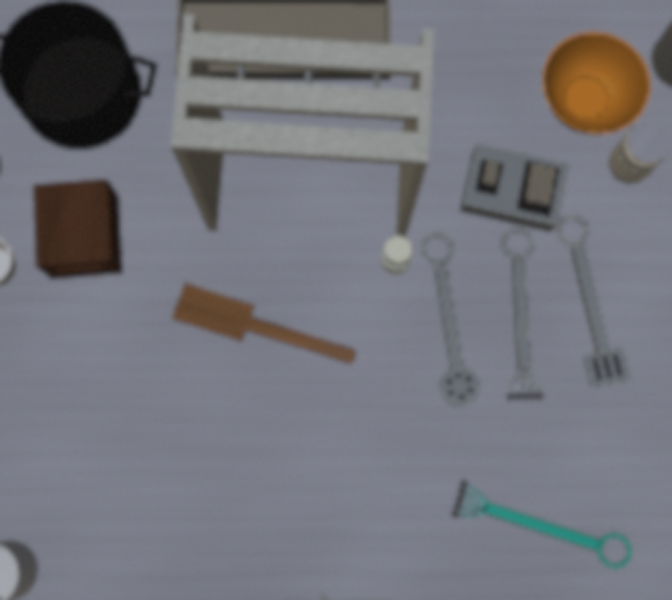

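View pics/scene0c.png

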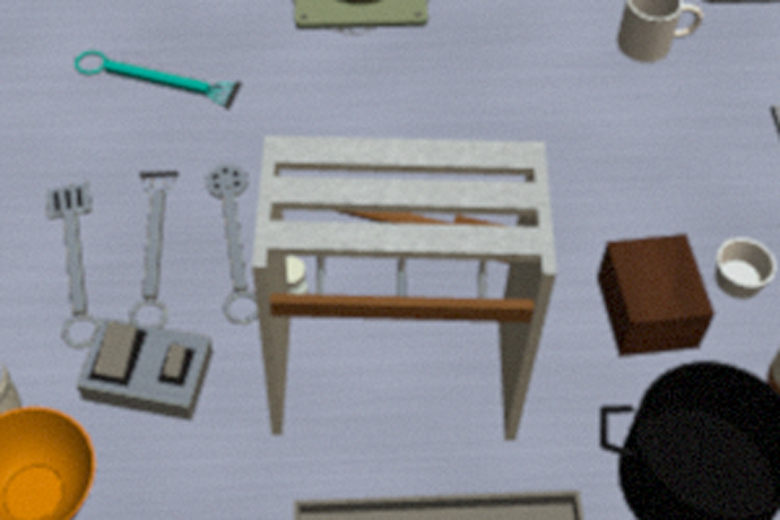

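The top crop shows the skimmer at (440,315), the whisk at (520,315) and the turner at (590,300), all steel with rings away from the robot. It also shows the mwiko at (265,320), block at (75,228), panel at (515,185) with the fan rocker on the right, cabinet at (305,95) and a shaker at (397,250). The whisk's only look-alike is the turquoise one at (540,525), which I leave alone. Full-image whisk pixel: (387,211).

```bash
cat >> h.py <<'E'
def rect(P,a):   # min-area rect of xy: centre, sizes, yaw nearest 0 of side a(x)
    (c,s,ang)=cv2.minAreaRect(P[:,:2].astype(np.float32))
    y=(ang+45)%90-45
    if abs(y-ang)%180>45: s=s[::-1]
    return np.round(c,1),np.round(s,1),round(y,1)
def uten(n,q,near=None,skip_teal=True):
    im,d=bot.read_camera(n); C=cloud(n,d); out=[]
    for r in bot.trace(q,n):
        k=r["mask"]&(d>0); P=C[k]; P=P[(P[:,2]<25)&(P[:,2]>0)]
        if len(P)<60 : continue
        col=im[k].mean(0)
        if skip_teal and col[1]-col[0]>30: continue
        xy=P[:,:2]; c=xy.mean(0); w=np.linalg.svd(xy-c,full_matrices=False)[2][0]
        if w[0]<0: w=-w
        s=(xy-c)@w; lo,hi=np.percentile(s,[.7,99.3])
        e=(xy-c)@np.array([-w[1],w[0]])
        m=(s>lo+60)&(s<hi-60); pf=np.polyfit(s[m],e[m],1)
        a=np.arctan2(w[1],w[0])+np.arctan(pf[0]); nn=np.array([-w[1],w[0]])
        mid=c+w*(lo+hi)/2+nn*np.polyval(pf,(lo+hi)/2)
        out.append((r["confidence"],mid,np.degrees(a),hi-lo,P[:,2].max()))
        print(n,q,round(r["confidence"],2),"mid",mid.round(1),"yaw",round(np.degrees(a),1),"len",round(hi-lo,1),"z",np.median(P[:,2]).round(1))
    return out
E
python3 - <<'E'
from h import *
for n in("top","scene"):
    for q in("whisk","skimmer","turner","mwiko"): uten(n,q)
    z=np.load(n+"0.npz"); C=cloud(n,z["d"]); X,Y,Z=C[...,0],C[...,1],C[...,2]
    def sel(x0,x1,y0,y1,z0,z1): return C[(z["d"]>0)&(X>x0)&(X<x1)&(Y>y0)&(Y<y1)&(Z>z0)&(Z<z1)]
    print(n,"cab",rect(sel(500,800,-170,200,330,350),0))
    print(n,"block",rect(sel(480,680,230,400,70,86),0))
    print(n,"panel",rect(sel(560,740,-360,-180,33,43),0))
    k=sel(560,740,-360,-180,47,75); print(n,"keys",len(k)); 
    big=k[k[:,1]<-270]; print("fan",rect(big,0),big[:,2].max(), big[big[:,2]>np.percentile(big[:,2],70)].mean(0))
    s=sel(430,620,-170,-90,25,120); print(n,"shaker?",len(s), s.mean(0).round() if len(s) else 0, s[:,2].max() if len(s) else 0)
    r=sel(600,800,-120,180,240,292); print(n,"rail/hooks",len(r)); np.save(n+"rail.npy",r)
    rr=r[(r[:,2]>265)&(r[:,2]<283)]; print(rect(rr,0) if len(rr)>5 else 0)
E
```

```text
top whisk 0.64 mid [ 467.9 -268.3] yaw 0.3 len 230.8 z 14.0
top whisk 0.47 mid [448.3  75.4] yaw 72.2 len 245.9 z 9.8
top whisk 0.29 mid [ 485.6 -362.6] yaw 10.7 len 229.0 z 12.8
top skimmer 0.87 mid [ 451.6 -172. ] yaw 7.7 len 214.7 z 12.6
top turner 0.94 mid [ 486.9 -362.4] yaw 10.8 len 233.2 z 12.2
top turner 0.49 mid [759.4  32.1] yaw 102.7 len 379.4 z 3.6
top mwiko 0.92 mid [448.1  76.8] yaw 72.6 len 241.7 z 9.9
top mwiko 0.32 mid [570.8 273.6] yaw 4.8 len 152.5 z 14.5
top cab (array([651.6,  15.9]), array([151. , 270.3]), -4.0)
top block (array([577.6, 322.4]), array([111.7,  98. ]), 4.5)
top panel (array([ 664.8, -273.4]), array([145.4, 134.4]), -15.2)
top keys 259
fan (array([ 666.7, -313.4]), array([135.4,  49.6]), -22.7) 70.8967611233445 [ 625.06969227 -293.72876665   63.98064061]
top shaker? 171 [ 553. -104.   64.] 117.84783953226338
top rail/hooks 103
(array([667.7,  15.7]), array([ 60.6, 246.6]), -1.9)
scene whisk 0.88 mid [ 470.9 -267.9] yaw 0.4 len 219.7 z 15.1
scene skimmer 0.78 mid [ 466.1 -170.9] yaw 7.9 len 236.4 z 13.0
scene skimmer 0.21 mid [559.9  40.5] yaw -136.3 len 380.0 z 11.2
scene turner 0.97 mid [ 492.3 -363.2] yaw 10.6 len 235.1 z 13.0Traceback (most recent call last):
  File "<stdin>", line 3, in <module>
  File "h.py", line 31, in uten
    m=(s>lo+60)&(s<hi-60); pf=np.polyfit(s[m],e[m],1)
                              ~~~~~~~~~~^^^^^^^^^^^^^
    raise TypeError("expected non-empty vector for x")
TypeError: expected non-empty vector for x
```

```bash
python3 - <<'E'
from h import *
for n in("top","scene"):
    z=np.load(n+"0.npz"); C=cloud(n,z["d"]); X,Y,Z=C[...,0],C[...,1],C[...,2]
    def sel(x0,x1,y0,y1,z0,z1): return C[(z["d"]>0)&(X>x0)&(X<x1)&(Y>y0)&(Y<y1)&(Z>z0)&(Z<z1)]
    if n=="scene":
        print("cab",rect(sel(500,800,-170,200,332,348),0)); print("block",rect(sel(480,700,230,400,72,84),0))
    b=sel(560,760,-350,-180,34,42); 
    for t in (0,2): 
        c=np.median(b,0); q=np.percentile(np.linalg.norm(b[:,:2]-c[:2],axis=1),99); b=b[np.linalg.norm(b[:,:2]-c[:2],axis=1)<82]
    print(n,"panel",len(b),c.round(),rect(b,0))
    k=sel(600,720,-340,-200,46,75); big=k[k[:,1]<-265]; print("fan",len(big),np.median(big,0).round(),rect(big,0)); sm=k[k[:,1]>-255]; print("lamp",len(sm),np.median(sm,0).round())
    u,v=(335,184) if n=="top" else (293,254)
    p=C[v-3:v+4,u-3:u+4].reshape(-1,3); print(n,"shaker",np.median(p,0).round())
# ring overlay from estimate on scene
z=np.load("scene0.npz"); im=z["im"].copy()
a=np.radians(-4); M=np.array([[np.cos(a),-np.sin(a)],[np.sin(a),np.cos(a)]])
for y in(-78,0,78):
    for pt in((18,y,288.5),(30,y,260),(62,y,260)):
        w=np.r_[M@np.array(pt[:2])+[651.6,15.9],pt[2]]
        print(pt,w.round(1)); u=proj("scene",w)[0]; cv2.circle(im,(int(round(u[0])),int(round(u[1]))),1,(255,0,0),-1)
save("hooks.png",cv2.resize(im[195:325,265:400],None,fx=5,fy=4.5,interpolation=cv2.INTER_CUBIC))
E
```

```text
top panel 636 [ 636. -257.   38.] (array([ 639.7, -264.8]), array([ 92.4, 129.3]), -13.1)
fan 180 [ 633. -294.   58.] (array([ 665.3, -303.9]), array([124.3,  36.1]), -17.1)
lamp 61 [ 649. -228.   58.]
top shaker [ 543. -101.   65.]
cab (array([656.4,  15.3]), array([154.7, 270.1]), -3.8)
block (array([582.5, 321.9]), array([113.4,  99.9]), 5.8)
scene panel 745 [ 660. -254.   38.] (array([ 647.5, -264.5]), array([ 91.6, 130.9]), -12.3)
fan 248 [ 641. -293.   57.] (array([ 639.3, -293. ]), array([63.6, 35.7]), -14.1)
lamp 84 [ 658. -228.   56.]
scene shaker [552. -96.  66.]
(18, -78, 288.5) [664.1 -63.2 288.5]
(30, -78, 260) [676.1 -64.  260. ]
(62, -78, 260) [708.  -66.2 260. ]
(18, 0, 288.5) [669.6  14.6 288.5]
(30, 0, 260) [681.5  13.8 260. ]
(62, 0, 260) [713.4  11.6 260. ]
(18, 78, 288.5) [675.   92.5 288.5]
(30, 78, 260) [687.   91.6 260. ]
(62, 78, 260) [718.9  89.4 260. ]
```

View pics/hooks.png

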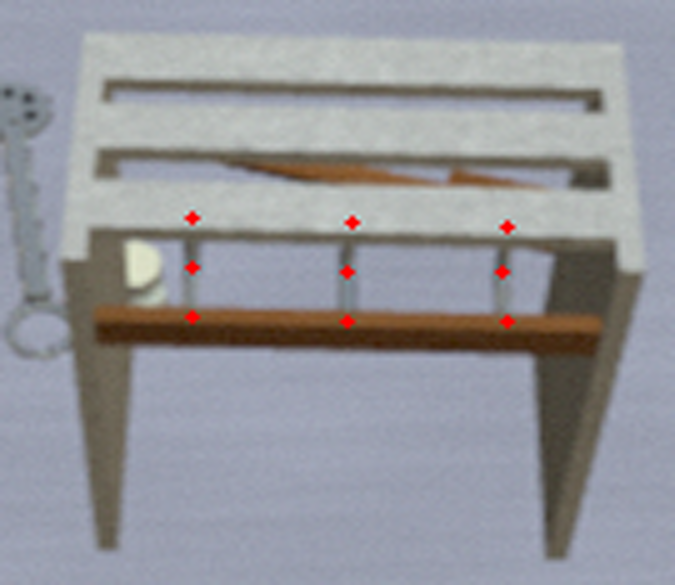

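The rendered hook points land on the hooks, so the cabinet pose holds. Next I triangulate the ring centres and add a move calculator.

```bash
cat >> h.py <<'E'
def ray(n,u,v):
    m,f,A,t=cam(n); r=A@np.array([(u-m["cx"])/f,(v-m["cy"])/f,1]); return t,r
def onz(n,u,v,z):
    t,r=ray(n,u,v); return t+r*(z-t[2])/r[2]
def ori(yaw,tilt):  # tool x along handle (ring end up by tilt), deg
    return R.from_euler("z",yaw,degrees=True)*R.from_euler("y",-tilt,degrees=True)*R.from_euler("x",180,degrees=True)
CAB=(np.array([654,15.6,0]),-3.9)
def cab(p): return CAB[0]+R.from_euler("z",CAB[1],degrees=True).apply(p)
def rel(wps):      # list of (tcp xyz, yaw, tilt); prints shift/turn from the current pose
    s=bot.observe(); q0=R.from_quat(s["eef_rot"]); p0=s["tcp_pos"]
    for p,y,t in wps:
        print("to",np.round(p,1),"offset",(q0.inv().apply(np.array(p)-p0)/250).round(3),"dr",((q0.inv()*ori(y,t)).as_rotvec()/np.pi).round(4))
E
python3 - <<'E'
from h import *
for k,a,b in(("skimmer",(352.1,183.3),(272.3,268.1)),("whisk",(385.4,181.3),(236.9,271.2)),("turner",(408.3,176.3),(210.8,276.9))):
    print(k,onz("top",*a,8).round(1),onz("scene",*b,8).round(1))
rel([((430,200,230),20,0),((415,-177,150),7.8,0),((415,-177,2.5),7.8,0)])
E
```

```text
skimmer [ 559.4 -160.9    8. ] [ 562.1 -161.7    8. ]
whisk [ 565.8 -270.9    8. ] [ 569.3 -269.8    8. ]
turner [ 582.6 -347.6    8. ] [ 586.6 -347.5    8. ]
to [430 200 230] offset [-1.332 -0.95  -0.098] dr [0.     0.     0.7753]
to [ 415 -177  150] offset [-1.803 -2.384  0.222] dr [0.     0.     0.8431]
to [ 415.  -177.     2.5] offset [-1.803 -2.384  0.812] dr [0.     0.     0.8431]
```

Emit:
servo_tool(dr=[[0,0,0.04],[0,0,0.08],[0,0,0.12],[0,0,0.16],[0,0,0.2],[0,0,0.24],[0,0,0.28],[0,0,0.32],[0,0,0.36],[0,0,0.4],[0,0,0.43],[0,0,0.46]], offset=[[-0.08,-0.06,-0.01],[-0.16,-0.12,-0.01],[-0.24,-0.18,-0.02],[-0.32,-0.24,-0.02],[-0.4,-0.3,-0.03],[-0.48,-0.36,-0.04],[-0.56,-0.42,-0.04],[-0.64,-0.48,-0.05],[-0.72,-0.54,-0.05],[-0.8,-0.6,-0.06],[-0.88,-0.66,-0.07],[-0.95,-0.68,-0.07]], hand=[0,0,0,0,0,0,0,0,0,0,0,0], squeeze=40)

```text
time_s: 2.7
tcp_pos: [364.6, 294.8, 223.6]
eef_rot: [0.786, 0.619, 0.0, 0.0]
contact_force: [0.2, -0.1, 0.2]
opening: 47.0
gripper_force: 0.0
```

```bash
python3 - <<'E'
from h import *
s=bot.observe(); print(s["time_s"],s["tcp_pos"],s["opening"])
rel([((430,90,200),20,0),((417,-180,120),7.8,0),((417.3,-181,2.5),7.8,0)])
E
```

```text
2.7 [364.63881657 294.80434294 223.61040849] 46.964081996663474
to [430  90 200] offset [-0.735  0.446  0.095] dr [ 3.000e-04 -2.000e-04  3.134e-01]
to [ 417 -180  120] offset [-1.797  0.649  0.415] dr [ 3.000e-04 -2.000e-04  3.812e-01]
to [ 417.3 -181.     2.5] offset [-1.801  0.651  0.885] dr [ 3.000e-04 -2.000e-04  3.812e-01]
```

Emit:
servo_tool(dr=[[0,0,0.039],[0,0,0.078],[0,0,0.117],[0,0,0.156],[0,0,0.195],[0,0,0.234],[0,0,0.273],[0,0,0.31],[0,0,0.345],[0,0,0.381],[0,0,0.381]], offset=[[-0.1,0.05,0.01],[-0.2,0.1,0.02],[-0.3,0.15,0.03],[-0.4,0.2,0.05],[-0.5,0.25,0.06],[-0.6,0.3,0.08],[-0.7,0.34,0.1],[-0.8,0.38,0.12],[-0.88,0.42,0.14],[-0.95,0.45,0.15],[-0.95,0.45,0.15]], hand=[0,0,0,0,0,0,0,0,0,0,0])

```text
time_s: 3.62
tcp_pos: [419.3, 36.9, 185.0]
eef_rot: [0.998, 0.068, -0.0, 0.001]
contact_force: [0.5, 0.8, -0.6]
opening: 47.0
gripper_force: 0.0
```

```bash
python3 - <<'E'
from h import *
uten("top","skimmer");uten("scene","skimmer")
rel([((417,-180,120),7.8,0),((417.3,-181,2.5),7.8,0)])
E
```

```text
top skimmer 0.74 mid [ 444.  -172.6] yaw 7.6 len 201.3 z 12.2
scene skimmer 0.56 mid [ 467.  -170.9] yaw 7.5 len 232.4 z 13.0
to [ 417 -180  120] offset [-0.135  0.871  0.262] dr [-0.0001 -0.0001  0.0028]
to [ 417.3 -181.     2.5] offset [-0.135  0.875  0.732] dr [-0.0001 -0.0001  0.0028]
```

Emit:
servo_tool(dr=[[0,0,0.003],[0,0,0.003],[0,0,0.003],[0,0,0.003],[0,0,0.003],[0,0,0.003],[0,0,0.003],[0,0,0.003],[0,0,0.003],[0,0,0.003],[0,0,0.003],[0,0,0.003]], offset=[[-0.02,0.15,0.05],[-0.05,0.3,0.1],[-0.07,0.45,0.15],[-0.1,0.6,0.2],[-0.12,0.75,0.25],[-0.135,0.868,0.3],[-0.135,0.868,0.42],[-0.135,0.868,0.54],[-0.135,0.868,0.64],[-0.135,0.868,0.7],[-0.135,0.868,0.732],[-0.135,0.868,0.732]], hand=[0,0,0,0,0,0,0,0,0,0,0,0])

```text
time_s: 4.82
tcp_pos: [416.3, -178.6, 1.5]
eef_rot: [0.998, 0.068, -0.001, -0.001]
contact_force: [0.0, 0.1, -0.3]
opening: 46.9
gripper_force: 0.0
```

Emit:
servo_tool(dr=[[0,0,0],[0,0,0],[0,0,0],[0,0,0],[0,0,0],[0,0,0],[0,0,0],[0,0,0]], offset=[[0,0,0],[0,0,0],[0,0,0],[0,0,0],[0,0,0],[0,0,0],[0,0,0],[0,0,0]], hand=[1,1,1,1,1,1,1,1], squeeze=40)

```text
time_s: 5.48
tcp_pos: [417.0, -180.1, 3.0]
eef_rot: [0.998, 0.067, 0.0, 0.0]
contact_force: [-0.7, 1.7, 5.2]
opening: 15.8
gripper_force: 40.0
```

```bash
cat >> h.py <<'E'
def ringtcp(c,tilt,r=(145,0,-5)):
    return (cab(c)-ori(CAB[1],tilt).apply(r),CAB[1],tilt)
def seq(y,r=(145,0,-5)):
    d=lambda t:np.array([np.cos(np.radians(t)),0,np.sin(np.radians(t))])
    H=np.array([38,y,266.])
    return [ringtcp((-110,y,308),15,r),ringtcp((19,y,308),15,r)]+[ringtcp(H-20*d(t),t,r) for t in(15,30,45,55)]
E
python3 - <<'E'
from h import *
rel([((417,-180,300),7.7,0)]+seq(-78))
E
```

```text
to [ 417 -180  300] offset [ 1.000e-03 -0.000e+00 -1.188e+00] dr [ 0.0001 -0.0002 -0.0004]
to [400.5 -45.3 265.6] offset [ 0.007 -0.543 -1.051] dr [-0.0083  0.0828  0.0637]
to [529.2 -54.1 265.6] offset [ 0.513 -0.44  -1.05 ] dr [-0.0083  0.0828  0.0637]
to [528.9 -54.1 218.5] offset [ 0.511 -0.44  -0.862] dr [-0.0083  0.0828  0.0637]
to [546.5 -55.3 179.2] offset [ 0.58  -0.426 -0.704] dr [-0.0167  0.1659  0.0626]
to [573.7 -57.1 145.8] offset [ 0.687 -0.404 -0.571] dr [-0.0251  0.2489  0.0608]
to [596.3 -58.6 128. ] offset [ 0.776 -0.386 -0.499] dr [-0.0307  0.3042  0.0591]
```

Emit:
servo_tool(dr=[[0,0,0],[0,0,0],[0,0,0],[0,0,0],[0,0,0],[0,0,0],[0,0.02,0.01],[-0.003,0.035,0.025],[-0.005,0.05,0.04],[-0.007,0.07,0.055],[-0.0083,0.0828,0.0637],[-0.0083,0.0828,0.0637]], offset=[[0,0,-0.04],[0,0,-0.14],[0,0,-0.3],[0,0,-0.46],[0,0,-0.62],[0,0,-0.78],[0,-0.05,-0.92],[0,-0.18,-1],[0,-0.32,-1],[0,-0.46,-1],[0,-0.543,-1],[0,-0.543,-1]], hand=[1,1,1,1,1,1,1,1,1,1,1,1])

```text
time_s: 6.48
tcp_pos: [395.8, -41.9, 251.6]
eef_rot: [0.991, -0.032, 0.13, 0.003]
contact_force: [-0.8, 0.4, -1.1]
opening: 15.4
gripper_force: 39.7
```

```bash
python3 - <<'E'
from h import *
s=bot.observe(); print(s["opening"],s["gripper_force"],s["contact_force"])
im,d=bot.read_camera("scene"); 
q=R.from_quat(s["eef_rot"]); p=s["tcp_pos"]+q.apply([145,0,-5]); u=proj("scene",p)[0]; print(p,u)
j=im.copy(); cv2.circle(j,(int(round(u[0])),int(round(u[1]))),1,(255,0,0),-1)
save("sk1.png",cv2.resize(j[150:350,200:420],None,fx=3,fy=3,interpolation=cv2.INTER_CUBIC))
rel(seq(-78))
E
```

```text
15.419759756523852 39.706950187683105 [-0.81370023  0.38384277 -1.07044071]
[534.34234011 -50.94939628 293.92355195] [306.8934706 201.3339892]
to [400.5 -45.3 265.6] offset [ 0.028  0.005 -0.048] dr [-0.0001  0.0001  0.0011]
to [529.2 -54.1 265.6] offset [0.526 0.007 0.085] dr [-0.0001  0.0001  0.0011]
to [528.9 -54.1 218.5] offset [0.476 0.007 0.267] dr [-0.0001  0.0001  0.0011]
to [546.5 -55.3 179.2] offset [0.504 0.007 0.437] dr [-0.0003  0.0835  0.0011]
to [573.7 -57.1 145.8] offset [0.575 0.007 0.594] dr [-0.0004  0.1668  0.001 ]
to [596.3 -58.6 128. ] offset [0.644 0.007 0.687] dr [-0.0005  0.2224  0.001 ]
```

View pics/sk1.png

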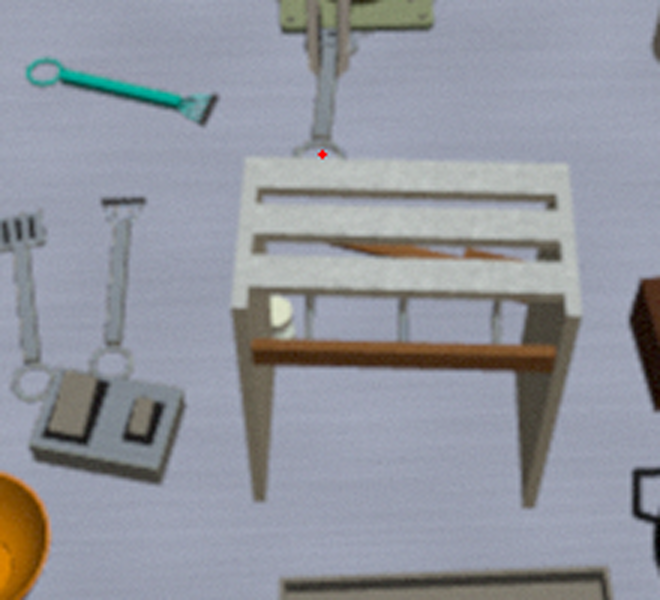

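The skimmer's ring shows where the model predicts it, at crop (322,150). I go over the hook tip and lower.

Emit:
servo_tool(dr=[[0,0,0.001],[0,0,0.001],[0,0,0.001],[0,0,0.001],[0,0,0.001],[0,0,0.001],[0,0,0.001],[0,0,0.001],[0,0,0.001],[0,0,0.001],[0,0,0.001],[0,0,0.001]], offset=[[0.028,0.005,-0.048],[0.028,0.005,-0.048],[0.15,0.006,-0.016],[0.28,0.006,0.019],[0.4,0.006,0.051],[0.48,0.007,0.073],[0.526,0.007,0.085],[0.526,0.007,0.085],[0.51,0.007,0.145],[0.493,0.007,0.206],[0.476,0.007,0.267],[0.476,0.007,0.267]], hand=[1,1,1,1,1,1,1,1,1,1,1,1])

```text
time_s: 7.53
tcp_pos: [527.5, -56.4, 214.6]
eef_rot: [0.991, -0.036, 0.126, 0.004]
contact_force: [-1.4, 0.0, 0.8]
opening: 15.7
gripper_force: 39.9
```

```bash
python3 - <<'E'
from h import *
s=bot.observe(); print(s["contact_force"])
im,d=bot.read_camera("scene"); im2,_=bot.read_camera("top")
save("sk2.png",np.hstack([cv2.resize(im[200:300,270:400],None,fx=3,fy=5,interpolation=cv2.INTER_CUBIC),cv2.resize(im2[80:205,235:355],None,fx=3,fy=4,interpolation=cv2.INTER_CUBIC)]))
rel(seq(-78)[2:])
E
```

```text
[-1.38692136  0.04030394  0.82093815]
to [528.9 -54.1 218.5] offset [-0.003 -0.01  -0.002] dr [-0.0001  0.0008 -0.0012]
to [546.5 -55.3 179.2] offset [ 0.025 -0.01   0.168] dr [ 0.0001  0.0842 -0.0012]
to [573.7 -57.1 145.8] offset [ 0.096 -0.01   0.325] dr [ 0.0003  0.1675 -0.0012]
to [596.3 -58.6 128. ] offset [ 0.165 -0.011  0.417] dr [ 0.0004  0.2231 -0.0012]
```

View pics/sk2.png

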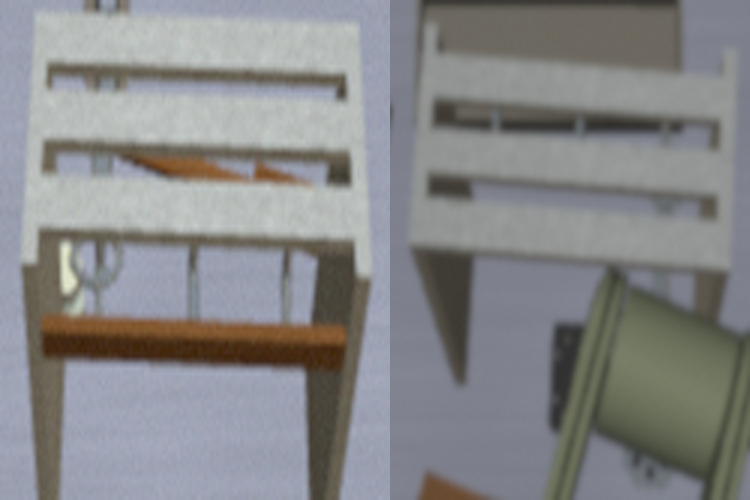

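The scene view shows the ring at (97,262) with the hook wire through it. Next I tilt down and release.

Emit:
servo_tool(dr=[[0,0.02,0],[0,0.042,0],[0,0.063,0],[0,0.084,0],[0,0.112,0],[0,0.14,0],[0,0.168,0],[0,0.195,0],[0,0.223,0],[0,0.223,0]], offset=[[0.002,-0.005,0.04],[0.006,-0.01,0.083],[0.014,-0.01,0.125],[0.025,-0.01,0.168],[0.045,-0.01,0.222],[0.069,-0.01,0.274],[0.096,-0.01,0.325],[0.13,-0.01,0.372],[0.165,-0.01,0.417],[0.165,-0.01,0.417]], hand=[1,1,1,1,1,1,1,1,1,1])

```text
time_s: 8.47
tcp_pos: [590.6, -40.5, 144.5]
eef_rot: [0.909, -0.019, 0.417, -0.01]
contact_force: [-1.4, -2.6, -1.5]
opening: 15.3
gripper_force: 40.3
```

Emit:
servo_tool(dr=[[0,0,0],[0,0,0],[0,0,0],[0,0,0]], offset=[[0,0,0],[0,0,0],[0,0,0],[0,0,0]], hand=[1,1,1,1])

```text
time_s: 8.8
tcp_pos: [590.1, -40.0, 144.2]
eef_rot: [0.909, -0.018, 0.415, -0.01]
contact_force: [-2.0, -4.0, -2.5]
opening: 16.2
gripper_force: 40.4
```

```bash
python3 - <<'E'
from h import *
s=bot.observe(); print(s["tcp_pos"],s["joint_pos"].round(2),s["joint_velocities"].round(2),s["contact_force"])
rel(seq(-78)[4:])
E
```

```text
[590.10932214 -39.98908959 144.21416408] [-0.38 -0.06  2.26  1.17  0.32  0.2 ] [ 0.    0.    0.    0.02  0.   -0.02] [-2.04083011 -3.96160237 -2.51294389]
to [573.7 -57.1 145.8] offset [-0.035  0.07  -0.054] dr [-0.0176 -0.0224  0.0015]
to [596.3 -58.6 128. ] offset [-0.03   0.076  0.061] dr [-0.0176  0.0331 -0.0001]
```

```bash
python3 - <<'E'
from h import *
d=lambda t:np.array([np.cos(np.radians(t)),0,np.sin(np.radians(t))])
rel([ringtcp(np.array([38,-78,265])-20*d(t),t) for t in(45,38)])
E
```

```text
to [573.7 -57.1 144.8] offset [-0.038  0.07  -0.051] dr [-0.0176 -0.0224  0.0015]
to [560.  -56.2 159.5] offset [-0.03   0.066 -0.131] dr [-0.0175 -0.0613  0.0025]
```

Emit:
servo_tool(dr=[[-0.009,-0.02,0],[-0.0175,-0.04,0.0015],[-0.0175,-0.0613,0.0025],[-0.0175,-0.0613,0.0025],[-0.0175,-0.0613,0.0025],[-0.0175,-0.0613,0.0025],[-0.0175,-0.0613,0.0025],[-0.0175,-0.0613,0.0025]], offset=[[-0.03,0.04,-0.051],[-0.035,0.066,-0.09],[-0.03,0.066,-0.131],[-0.03,0.066,-0.131],[-0.03,0.066,-0.131],[-0.03,0.066,-0.131],[-0.03,0.066,-0.131],[-0.03,0.066,-0.131]], hand=[1,1,1,1,1,1,1,1])

```text
time_s: 9.47
tcp_pos: [559.4, -55.0, 158.4]
eef_rot: [0.945, -0.031, 0.325, 0.01]
contact_force: [-1.1, -0.1, -0.3]
opening: 15.4
gripper_force: 39.9
```

```bash
python3 - <<'E'
from h import *
s=bot.observe(); print(s["tcp_pos"],s["joint_pos"].round(2),s["joint_velocities"].round(2),s["contact_force"])
d=lambda t:np.array([np.cos(np.radians(t)),0,np.sin(np.radians(t))])
rel([ringtcp(np.array([38,-78,265])-20*d(t),t) for t in(45,38)])
im,_=bot.read_camera("scene"); save("sk3.png",cv2.resize(im[190:300,260:400],None,fx=4,fy=5,interpolation=cv2.INTER_CUBIC))
E
```

```text
[559.41411745 -54.98149163 158.38157741] [-0.37 -0.14  2.17  0.39  0.51  0.99] [-0.    0.01  0.01 -0.   -0.    0.01] [-1.11253491 -0.13152379 -0.30538871]
to [573.7 -57.1 144.8] offset [0.012 0.005 0.078] dr [-0.0007  0.0393  0.0003]
to [560.  -56.2 159.5] offset [ 0.005  0.005 -0.002] dr [-0.0007  0.0005  0.0004]
```

View pics/sk3.png

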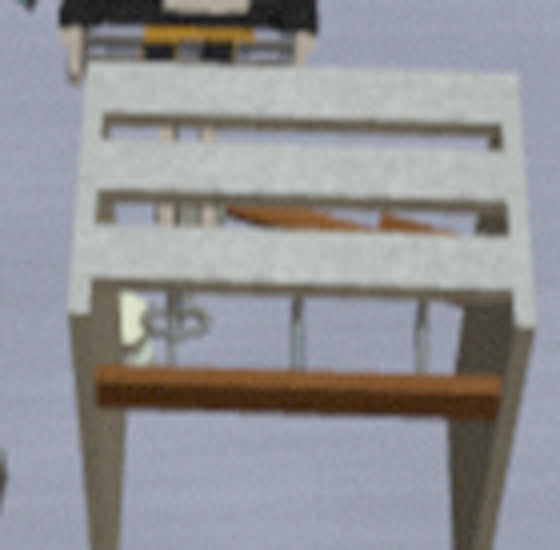

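Emit:
servo_tool(dr=[[0,0,0],[0,0,0],[0,0,0],[0,0,0],[0,0,0],[0,0,0],[0,0,0],[0,0,0],[0,0,0],[0,0,0]], offset=[[0,0,0],[0,0,0],[0,0,0],[0,0,-0.1],[0,0,-0.2],[-0.1,0,-0.3],[-0.25,0,-0.4],[-0.4,0,-0.45],[-0.5,0,-0.45],[-0.5,0,-0.45]], hand=[0,0,0,0,0,0,0,0,0,0])

```text
time_s: 10.35
tcp_pos: [401.0, -47.7, 180.7]
eef_rot: [0.945, -0.032, 0.324, 0.013]
contact_force: [1.2, -0.6, -0.3]
opening: 46.9
gripper_force: 0.0
```

```bash
python3 - <<'E'
from h import *
s=bot.observe(); print(s["tcp_pos"],s["joint_pos"].round(2),s["contact_force"])
im,_=bot.read_camera("scene"); save("sk4.png",cv2.resize(im[190:320,180:400],None,fx=3.4,fy=4,interpolation=cv2.INTER_CUBIC))
uten("top","whisk");uten("scene","whisk")
rel([((430,-120,150),0.3,0)])
E
```

```text
[400.97839685 -47.73719724 180.71284173] [-0.63 -0.73  2.46  0.43  0.88  0.83] [ 1.23857913 -0.59611709 -0.26339171]
top whisk 0.82 mid [ 450.7 -268.6] yaw 0.1 len 190.4 z 14.5
scene whisk 0.58 mid [ 453.2 -268.2] yaw -0.0 len 199.4 z 14.2
to [ 430 -120  150] offset [0.05  0.292 0.166] dr [ 0.0063 -0.2068 -0.0222]
```

View pics/sk4.png

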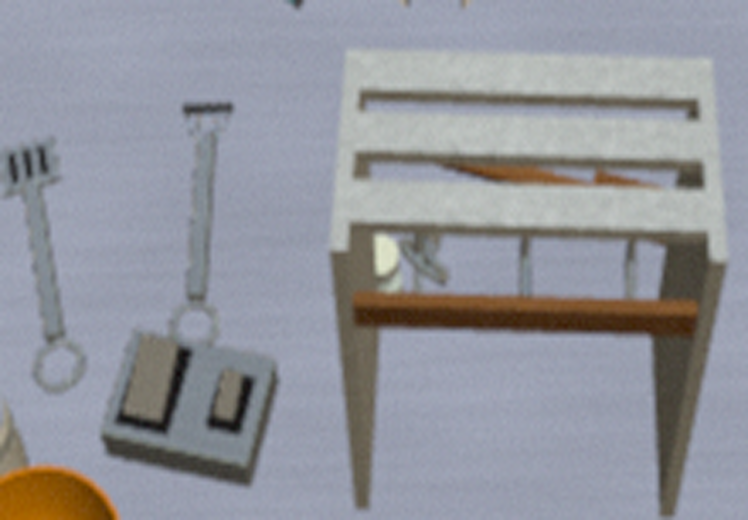

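The skimmer hangs on hook 0, at crop (425,260). The turner's ring is now at crop (58,365), so it was knocked and needs re-measuring. Whisk next.

```bash
python3 - <<'E'
from h import *
rel([((422.5,-200,150),0.2,0),((422.5,-269,100),0.2,0),((422.5,-269,2.5),.2,0)])
E
```

```text
to [ 422.5 -200.   150. ] offset [0.044 0.613 0.159] dr [ 0.0061 -0.2068 -0.0217]
to [ 422.5 -269.   100. ] offset [-0.062  0.889  0.329] dr [ 0.0061 -0.2068 -0.0217]
to [ 422.5 -269.     2.5] offset [-0.298  0.891  0.639] dr [ 0.0061 -0.2068 -0.0217]
```

Emit:
servo_tool(dr=[[0.001,-0.03,-0.003],[0.002,-0.065,-0.006],[0.003,-0.1,-0.01],[0.004,-0.14,-0.015],[0.005,-0.175,-0.018],[0.0061,-0.2068,-0.0217],[0.0061,-0.2068,-0.0217],[0.0061,-0.2068,-0.0217],[0.0061,-0.2068,-0.0217],[0.0061,-0.2068,-0.0217]], offset=[[0.01,0.1,0.03],[0.02,0.2,0.06],[0.03,0.32,0.09],[0.04,0.45,0.12],[0.044,0.613,0.159],[0,0.75,0.24],[-0.062,0.889,0.329],[-0.062,0.889,0.329],[-0.062,0.889,0.329],[-0.062,0.889,0.329]], hand=[0,0,0,0,0,0,0,0,0,0])

```text
time_s: 11.43
tcp_pos: [422.4, -268.3, 100.0]
eef_rot: [1.0, 0.002, 0.0, -0.001]
contact_force: [-0.7, 0.0, 0.6]
opening: 47.1
gripper_force: 0.0
```

```bash
python3 - <<'E'
from h import *
rel([((422.5,-269,2.5),.2,0)])
im,_=bot.read_camera("scene"); save("wh1.png",cv2.resize(im[190:320,180:400],None,fx=3.4,fy=4,interpolation=cv2.INTER_CUBIC))
for q in("turner",): uten("top",q);uten("scene",q)
E
```

```text
to [ 422.5 -269.     2.5] offset [0.    0.003 0.39 ] dr [-0.0004 -0.     -0.0001]Traceback (most recent call last):
  File "<stdin>", line 4, in <module>
  File "h.py", line 31, in uten
    m=(s>lo+60)&(s<hi-60); pf=np.polyfit(s[m],e[m],1)
                              ~~~~~~~~~~^^^^^^^^^^^^^
    raise TypeError("expected non-empty vector for x")
TypeError: expected non-empty vector for x
```

View pics/wh1.png

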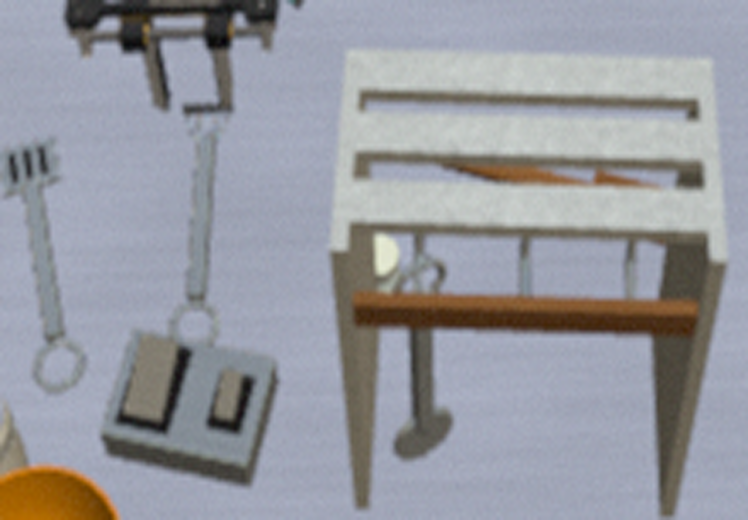

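The skimmer hangs on hook 0 (ring at crop (430,270), head at (425,435)). Grasp the whisk.

Emit:
servo_tool(dr=[[0,0,0],[0,0,0],[0,0,0],[0,0,0],[0,0,0],[0,0,0],[0,0,0],[0,0,0],[0,0,0],[0,0,0],[0,0,0],[0,0,0]], offset=[[0,0.003,0.12],[0,0.003,0.24],[0,0.003,0.34],[0,0.003,0.385],[0,0.003,0.39],[0,0.003,0.39],[0,0.003,0.39],[0,0.003,0.39],[0,0.003,0.39],[0,0.003,0.39],[0,0.003,0.39],[0,0.003,0.39]], hand=[0,0,0,0,0,1,1,1,1,1,1,1], squeeze=40)

```text
time_s: 12.58
tcp_pos: [423.9, -271.5, 5.7]
eef_rot: [1.0, 0.001, 0.002, 0.002]
contact_force: [-0.5, 0.2, 6.3]
opening: 15.3
gripper_force: 40.0
```

```bash
python3 - <<'E'
from h import *
s=bot.observe(); print(s["tcp_pos"],s["opening"],s["gripper_force"])
rel([((422,-269,250),0.2,0)]+seq(0))
E
```

```text
[ 423.94734986 -271.53792295    5.70510521] 15.259017959534225 40.00550866127014
to [ 422 -269  250] offset [-0.003 -0.006 -0.977] dr [ 0.0012 -0.0015 -0.0002]
to [405.8  32.5 265.6] offset [-0.064 -1.212 -1.045] dr [-0.0018  0.0818  0.0226]
to [534.5  23.7 265.6] offset [ 0.45  -1.176 -1.042] dr [-0.0018  0.0818  0.0226]
to [534.2  23.8 218.5] offset [ 0.448 -1.177 -0.853] dr [-0.0018  0.0818  0.0226]
to [551.8  22.6 179.2] offset [ 0.518 -1.172 -0.696] dr [-0.0048  0.1651  0.0223]
to [579.   20.7 145.8] offset [ 0.626 -1.165 -0.562] dr [-0.0078  0.2484  0.0218]
to [601.6  19.2 128. ] offset [ 0.716 -1.159 -0.49 ] dr [-0.0098  0.3039  0.0213]
```

Emit:
servo_tool(dr=[[0,0,0],[0,0,0],[0,0,0],[0,0,0],[0,0,0],[0,0,0],[0,0.02,0.005],[0,0.035,0.01],[-0.001,0.05,0.015],[-0.001,0.07,0.02],[-0.0018,0.0818,0.0226],[-0.0018,0.0818,0.0226]], offset=[[0,0,-0.04],[0,0,-0.14],[0,0,-0.3],[0,0,-0.46],[0,0,-0.62],[0,0,-0.78],[-0.01,-0.1,-0.92],[-0.03,-0.25,-1],[-0.05,-0.41,-1],[-0.064,-0.57,-1],[-0.064,-0.73,-1],[-0.064,-0.85,-1]], hand=[1,1,1,1,1,1,1,1,1,1,1,1])

```text
time_s: 13.58
tcp_pos: [403.2, -55.1, 253.3]
eef_rot: [0.991, -0.035, 0.13, 0.003]
contact_force: [1.1, -0.5, -1.4]
opening: 15.5
gripper_force: 40.0
```

```bash
python3 - <<'E'
from h import *
s=bot.observe(); print(s["opening"],s["gripper_force"],s["contact_force"])
rel(seq(0)[:1])
E
```

```text
15.513391177934375 39.995242953300476 [ 1.09312415 -0.53680343 -1.38564475]
to [405.8  32.5 265.6] offset [-0.001 -0.35  -0.05 ] dr [-0.0007  0.0003 -0.0006]
```

Emit:
servo_tool(dr=[[0,0,0],[0,0,0],[0,0,0],[0,0,0],[0,0,0]], offset=[[0,-0.15,-0.05],[0,-0.3,-0.05],[0,-0.35,-0.05],[0,-0.35,-0.05],[0,-0.35,-0.05]], hand=[1,1,1,1,1])

```text
time_s: 14.0
tcp_pos: [408.0, 30.4, 266.1]
eef_rot: [0.991, -0.033, 0.129, 0.004]
contact_force: [-1.2, -0.1, -0.8]
opening: 15.4
gripper_force: 40.0
```

```bash
python3 - <<'E'
from h import *
s=bot.observe()
im,d=bot.read_camera("scene"); q=R.from_quat(s["eef_rot"]); j=im.copy()
for a in np.arange(0,2*np.pi,.2):
    u=proj("scene",s["tcp_pos"]+q.apply([144+23*np.cos(a),23*np.sin(a),-5]))[0]; j[int(round(u[1])),int(round(u[0]))]=(255,0,0)
save("wh2.png",cv2.resize(np.hstack([im[160:240,280:400],j[160:240,280:400]]),None,fx=3.3,fy=5,interpolation=cv2.INTER_CUBIC))
r=(144,0,-5); S=seq(0,r); d=lambda t:np.array([np.cos(np.radians(t)),0,np.sin(np.radians(t))])
S=S[:3]+[ringtcp(np.array([40,0,265])-20*d(t),t,r) for t in(25,38)]
rel(S)
E
```

```text
to [406.8  32.5 265.9] offset [-0.006 -0.011 -0.001] dr [-0.0002  0.0007  0.0001]
to [535.5  23.7 265.9] offset [ 0.493 -0.011  0.131] dr [-0.0002  0.0007  0.0001]
to [535.2  23.7 218.7] offset [ 0.443 -0.011  0.313] dr [-0.0002  0.0007  0.0001]
to [547.7  22.8 191.2] offset [ 0.463 -0.011  0.433] dr [-0.0002  0.0563  0.    ]
to [568.   21.5 160.1] offset [ 0.51  -0.011  0.574] dr [-0.0002  0.1285  0.    ]
```

View pics/wh2.png

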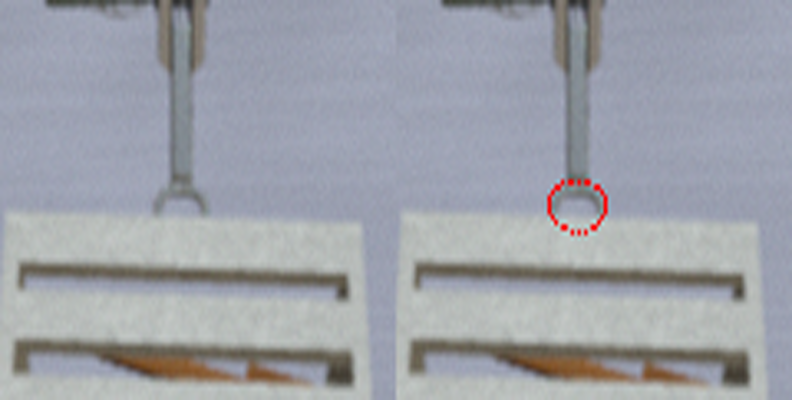

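The ring is where predicted to within one pixel (about 3 mm). I insert, lower and tilt in one go.

Emit:
servo_tool(dr=[[0,0,0],[0,0,0],[0,0,0],[0,0,0],[0,0,0],[0,0,0],[0,0,0],[0,0,0],[0,0,0],[0,0,0],[0,0,0],[0,0,0]], offset=[[0,-0.011,0],[0.12,-0.011,0.033],[0.24,-0.011,0.065],[0.36,-0.011,0.097],[0.45,-0.011,0.121],[0.483,-0.011,0.131],[0.483,-0.011,0.131],[0.483,-0.011,0.131],[0.467,-0.011,0.19],[0.45,-0.011,0.25],[0.433,-0.011,0.313],[0.433,-0.011,0.313]], hand=[1,1,1,1,1,1,1,1,1,1,1,1])

```text
time_s: 15.05
tcp_pos: [530.5, 24.0, 215.7]
eef_rot: [0.991, -0.034, 0.128, 0.004]
contact_force: [0.0, -0.8, -0.6]
opening: 15.6
gripper_force: 40.0
```

Emit:
servo_tool(dr=[[0,0.02,0],[0,0.04,0],[0,0.056,0],[0,0.08,0],[0,0.105,0],[0,0.128,0],[0,0.128,0],[0,0.128,0]], offset=[[0.005,0,0.04],[0.012,0,0.08],[0.02,0,0.12],[0.033,0,0.165],[0.048,0,0.21],[0.067,0,0.261],[0.067,0,0.261],[0.067,0,0.261]], hand=[1,1,1,1,1,1,1,1])

```text
time_s: 15.72
tcp_pos: [565.0, 21.9, 159.8]
eef_rot: [0.945, -0.033, 0.324, 0.01]
contact_force: [-0.4, 0.6, -0.1]
opening: 15.3
gripper_force: 40.0
```

```bash
python3 - <<'E'
from h import *
s=bot.observe(); print(s["tcp_pos"],s["joint_pos"].round(2),s["joint_velocities"].round(2),s["contact_force"])
im,_=bot.read_camera("scene"); save("wh3.png",cv2.resize(im[200:300,270:400],None,fx=4,fy=5,interpolation=cv2.INTER_CUBIC))
E
```

```text
[564.97025782  21.87743508 159.7996617 ] [-0.14 -0.13  2.16  0.11  0.46  1.42] [ 0.    0.   -0.06 -0.01  0.02  0.  ] [-0.4218475   0.60775279 -0.05612649]
```

View pics/wh3.png

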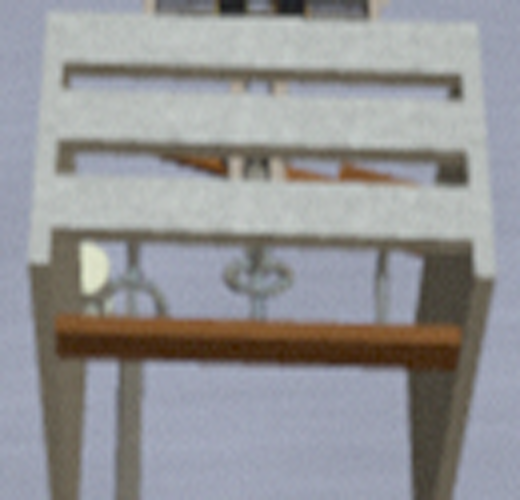

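The ring at crop (257,275) encircles hook 1. Release and back off.

Emit:
servo_tool(dr=[[0,0,0],[0,0,0],[0,0,0],[0,0,0],[0,0,0],[0,0,0],[0,0,0],[0,-0.03,0],[0,-0.07,0],[0,-0.1,0],[0,-0.14,0]], offset=[[0,0,0],[0,0,0],[0,0,0],[0,0,-0.1],[0,0,-0.2],[-0.1,0,-0.3],[-0.25,0,-0.4],[-0.3,0.15,-0.4],[-0.35,0.3,-0.4],[-0.35,0.45,-0.4],[-0.35,0.6,-0.4]], hand=[0,0,0,0,0,0,0,0,0,0,0])

```text
time_s: 16.68
tcp_pos: [424.3, -120.2, 186.1]
eef_rot: [0.993, -0.034, 0.11, 0.004]
contact_force: [1.1, 0.6, 0.7]
opening: 46.8
gripper_force: 0.0
```

```bash
python3 - <<'E'
from h import *
s=bot.observe(); print(s["tcp_pos"],s["joint_pos"].round(2))
im,_=bot.read_camera("scene"); it,_=bot.read_camera("top")
save("tu1.png",np.vstack([cv2.resize(im[200:325,170:400],None,fx=3.2,fy=2.6,interpolation=cv2.INTER_CUBIC),cv2.resize(it[150:250,340:500],(736,270),interpolation=cv2.INTER_CUBIC)]))
for n in("top","scene"):
    try: uten(n,"turner")
    except Exception as e: print(e)
E
```

```text
[ 424.33460799 -120.21304031  186.13560301] [-0.56 -0.24  2.04  0.11  1.15  1.05]
top turner 0.59 mid [ 499.7 -411.3] yaw 15.2 len 232.6 z 12.0
scene turner 0.98 mid [ 507.1 -411.5] yaw 15.3 len 233.7 z 12.3
```

View pics/tu1.png

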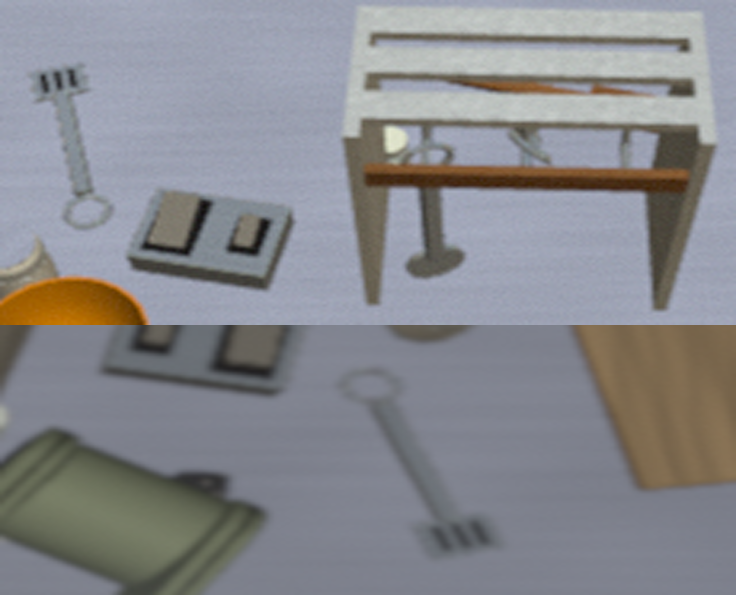

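The whisk is on hook 1, still swinging. The turner has shifted to mid (504,-411), yaw 15.2°.

```bash
python3 - <<'E'
from h import *
rel([((457,-424,100),15.2,0),((457,-424,3),15.2,0)])
E
```

```text
to [ 457 -424  100] offset [0.13  1.213 0.373] dr [ 0.0112 -0.0704 -0.1056]
to [ 457 -424    3] offset [0.044 1.214 0.751] dr [ 0.0112 -0.0704 -0.1056]
```

Emit:
servo_tool(dr=[[0.002,-0.012,-0.018],[0.004,-0.024,-0.035],[0.006,-0.036,-0.053],[0.008,-0.048,-0.07],[0.01,-0.06,-0.09],[0.0112,-0.0704,-0.1056],[0.0112,-0.0704,-0.1056],[0.0112,-0.0704,-0.1056]], offset=[[0.02,0.15,0.05],[0.04,0.3,0.1],[0.06,0.45,0.15],[0.08,0.6,0.2],[0.1,0.75,0.25],[0.12,0.9,0.3],[0.13,1,0.33],[0.13,1,0.33]], hand=[0,0,0,0,0,0,0,0])

```text
time_s: 17.65
tcp_pos: [458.7, -374.2, 110.6]
eef_rot: [0.991, 0.131, 0.0, 0.001]
contact_force: [-0.4, 1.3, 0.9]
opening: 47.2
gripper_force: 0.0
```

```bash
python3 - <<'E'
from h import *
rel([((457,-424,100),15.2,0),((457,-424,2.5),15.2,0)])
E
```

```text
to [ 457 -424  100] offset [-0.058  0.191  0.043] dr [ 0.0009 -0.     -0.0006]
to [ 457.  -424.     2.5] offset [-0.058  0.189  0.433] dr [ 0.0009 -0.     -0.0006]
```

Emit:
servo_tool(dr=[[0,0,0],[0,0,0],[0,0,0],[0,0,0],[0,0,0],[0,0,0],[0,0,0],[0,0,0],[0,0,0],[0,0,0],[0,0,0],[0,0,0]], offset=[[-0.03,0.1,0.05],[-0.058,0.189,0.1],[-0.058,0.189,0.22],[-0.058,0.189,0.34],[-0.058,0.189,0.42],[-0.058,0.189,0.433],[-0.058,0.189,0.433],[-0.058,0.189,0.433],[-0.058,0.189,0.433],[-0.058,0.189,0.433],[-0.058,0.189,0.433],[-0.058,0.189,0.433]], hand=[0,0,0,0,0,0,1,1,1,1,1,1], squeeze=40)

```text
time_s: 18.65
tcp_pos: [458.0, -422.3, 4.7]
eef_rot: [0.991, 0.132, 0.001, 0.002]
contact_force: [0.9, 0.9, 6.1]
opening: 15.5
gripper_force: 39.9
```

```bash
python3 - <<'E'
from h import *
s=bot.observe(); print(s["tcp_pos"],s["opening"],s["gripper_force"])
q=R.from_quat(s["eef_rot"]); print("ring in tool",q.inv().apply(np.array([597.1,-386.2,8])-s["tcp_pos"]).round(1))
rel([((400,-200,266),0,10)]+seq(78)[:1])
E
```

```text
[ 458.01618419 -422.33867516    4.68157466] 15.467418895776444 39.88852322101593
ring in tool [143.7   1.5  -3.1]
to [ 400 -200  266] offset [ 0.01  -0.915 -1.049] dr [-0.0062  0.0545  0.0841]
to [411.1 110.3 265.6] offset [ 0.378 -2.101 -1.052] dr [-0.0127  0.0818  0.1055]
```

Emit:
servo_tool(dr=[[0,0,0],[0,0,0],[0,0,0],[0,0,0],[0,0,0],[0,0,0],[0,0.01,0.01],[-0.002,0.02,0.025],[-0.004,0.03,0.04],[-0.005,0.04,0.055],[-0.006,0.05,0.07],[-0.006,0.0545,0.084]], offset=[[0,0,-0.04],[0,0,-0.14],[0,0,-0.3],[0,0,-0.46],[0,0,-0.62],[0,0,-0.78],[0,-0.1,-0.92],[0,-0.25,-1],[0,-0.41,-1],[0,-0.57,-1],[0,-0.73,-1],[0,-0.85,-1]], hand=[1,1,1,1,1,1,1,1,1,1,1,1])

```text
time_s: 19.65
tcp_pos: [399.2, -212.6, 252.2]
eef_rot: [0.996, -0.001, 0.086, -0.003]
contact_force: [-0.1, 0.0, -0.4]
opening: 15.6
gripper_force: 39.9
```

```bash
python3 - <<'E'
from h import *
s=bot.observe(); print(s["opening"])
rel(seq(78)[:1])
E
```

```text
15.577561672568981
to [411.1 110.3 265.6] offset [ 0.053 -1.292 -0.038] dr [-0.0062  0.0287  0.0203]
```

Emit:
servo_tool(dr=[[-0.001,0.005,0.003],[-0.002,0.01,0.007],[-0.003,0.015,0.01],[-0.004,0.02,0.014],[-0.005,0.025,0.018],[-0.006,0.0287,0.0203],[-0.006,0.0287,0.0203],[-0.006,0.0287,0.0203]], offset=[[0.01,-0.15,-0.02],[0.02,-0.3,-0.038],[0.03,-0.45,-0.038],[0.04,-0.6,-0.038],[0.05,-0.75,-0.038],[0.053,-0.9,-0.038],[0.053,-1,-0.038],[0.053,-1,-0.038]], hand=[1,1,1,1,1,1,1,1])

```text
time_s: 20.32
tcp_pos: [411.1, 38.7, 265.0]
eef_rot: [0.991, -0.029, 0.13, 0.004]
contact_force: [-0.0, 0.3, -0.9]
opening: 15.7
gripper_force: 39.9
```

Emit:
servo_tool(dr=[[0,0,0],[0,0,0],[0,0,0],[0,0,0],[0,0,0]], offset=[[0,-0.15,0],[0,-0.28,0],[0,-0.29,0],[0,-0.29,0],[0,-0.29,0]], hand=[1,1,1,1,1])

```text
time_s: 20.73
tcp_pos: [417.0, 105.7, 264.7]
eef_rot: [0.991, -0.032, 0.13, 0.006]
contact_force: [0.7, -0.1, -0.6]
opening: 15.6
gripper_force: 39.9
```

```bash
python3 - <<'E'
from h import *
s=bot.observe()
im,d=bot.read_camera("scene"); q=R.from_quat(s["eef_rot"]); j=im.copy()
for a in np.arange(0,2*np.pi,.2):
    u=proj("scene",s["tcp_pos"]+q.apply([144+23*np.cos(a),23*np.sin(a),-5]))[0]; j[int(round(u[1])),int(round(u[0]))]=(255,0,0)
save("tu2.png",cv2.resize(np.hstack([im[160:240,290:400],j[160:240,290:400]]),None,fx=3.5,fy=5,interpolation=cv2.INTER_CUBIC))
r=(144,0,-5); S=seq(78,r); d=lambda t:np.array([np.cos(np.radians(t)),0,np.sin(np.radians(t))])
S=S[:3]+[ringtcp(np.array([40,78,265])-20*d(t),t,r) for t in(25,38)]
rel(S)
E
```

```text
to [412.1 110.3 265.9] offset [-0.02  -0.019 -0.01 ] dr [0.0006 0.0001 0.0005]
to [540.8 101.5 265.9] offset [ 0.479 -0.018  0.123] dr [0.0006 0.0001 0.0005]
to [540.5 101.5 218.7] offset [ 0.429 -0.019  0.305] dr [0.0006 0.0001 0.0005]
to [553.  100.7 191.2] offset [ 0.449 -0.019  0.425] dr [0.0006 0.0557 0.0005]
to [573.3  99.3 160.1] offset [ 0.496 -0.019  0.566] dr [0.0005 0.1279 0.0006]
```

View pics/tu2.png

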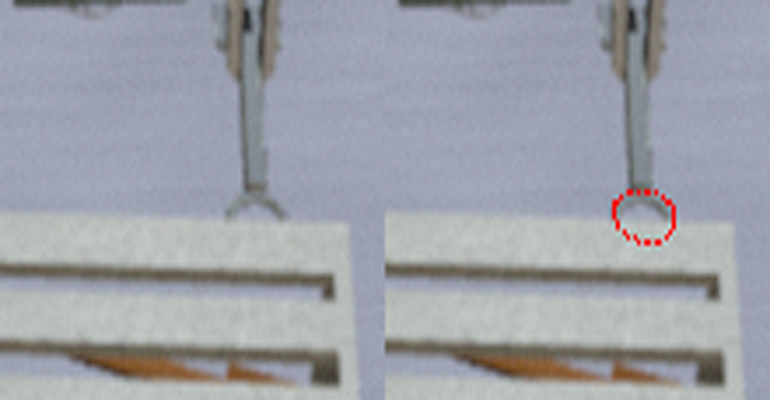

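The ring shows at crop (257,200), matching the prediction. Insert, lower and tilt as before.

Emit:
servo_tool(dr=[[0,0,0],[0,0,0],[0,0,0],[0,0,0],[0,0,0],[0,0,0],[0,0,0],[0,0,0],[0,0,0],[0,0,0],[0,0,0],[0,0,0]], offset=[[-0.02,-0.019,-0.01],[0.1,-0.019,0.022],[0.22,-0.019,0.054],[0.34,-0.019,0.086],[0.43,-0.019,0.11],[0.471,-0.019,0.122],[0.471,-0.019,0.122],[0.471,-0.019,0.122],[0.455,-0.019,0.18],[0.438,-0.019,0.24],[0.421,-0.019,0.305],[0.421,-0.019,0.305]], hand=[1,1,1,1,1,1,1,1,1,1,1,1])

```text
time_s: 21.78
tcp_pos: [535.8, 102.9, 215.7]
eef_rot: [0.991, -0.033, 0.128, 0.005]
contact_force: [-0.2, -0.2, 0.7]
opening: 15.4
gripper_force: 40.0
```

Emit:
servo_tool(dr=[[0,0.02,0],[0,0.04,0],[0,0.056,0],[0,0.08,0],[0,0.105,0],[0,0.128,0],[0,0.128,0],[0,0.128,0]], offset=[[0.005,0,0.04],[0.012,0,0.08],[0.02,0,0.12],[0.033,0,0.165],[0.048,0,0.21],[0.067,0,0.261],[0.067,0,0.261],[0.067,0,0.261]], hand=[1,1,1,1,1,1,1,1])

```text
time_s: 22.45
tcp_pos: [570.5, 100.9, 159.9]
eef_rot: [0.945, -0.031, 0.325, 0.012]
contact_force: [0.2, -0.4, -0.9]
opening: 15.7
gripper_force: 40.0
```

```bash
python3 - <<'E'
from h import *
s=bot.observe(); print(s["tcp_pos"],s["joint_pos"].round(2),s["contact_force"])
im,d=bot.read_camera("scene"); C=cloud("scene",d)
np.savez("tu3.npz",im=im,d=d)
q=R.from_quat(s["eef_rot"])
cc=R.from_euler("z",-CAB[1],degrees=True)
print("ring pred cab",cc.apply(s["tcp_pos"]+q.apply([145,0,-5])-CAB[0]))
# measured ring/hook points behind the rear slat, near hook 2, in cabinet frame
P=cc.apply((C[d>0]-CAB[0])); P=P[(abs(P[:,1]-78)<35)&(P[:,2]>225)&(P[:,2]<300)&(P[:,0]>-20)&(P[:,0]<58)]
for y in range(45,112,6):
    k=P[abs(P[:,1]-y)<3]; print(y,len(k),k[:,[0,2]].round().tolist()[:8])
E
```

```text
[570.47534337 100.89334231 159.90569809] [ 0.08 -0.08  2.11 -0.2   0.46  1.87] [ 0.18116164 -0.397728   -0.86734466]
ring pred cab [ 22.20949357  79.84664216 252.92600045]
45 0 []
51 0 []
57 2 [[29.0, 258.0], [32.0, 259.0]]
63 10 [[18.0, 250.0], [17.0, 249.0], [23.0, 254.0], [23.0, 254.0], [19.0, 249.0], [31.0, 262.0], [31.0, 262.0], [34.0, 262.0]]
69 14 [[12.0, 246.0], [10.0, 243.0], [11.0, 245.0], [15.0, 246.0], [15.0, 247.0], [13.0, 244.0], [34.0, 262.0], [38.0, 269.0]]
75 29 [[-2.0, 235.0], [3.0, 243.0], [2.0, 241.0], [25.0, 276.0], [1.0, 234.0], [4.0, 240.0], [4.0, 239.0], [26.0, 273.0]]
81 25 [[25.0, 276.0], [26.0, 278.0], [28.0, 277.0], [24.0, 270.0], [27.0, 270.0], [25.0, 268.0], [28.0, 267.0], [32.0, 268.0]]
87 13 [[-0.0, 239.0], [4.0, 240.0], [8.0, 241.0], [11.0, 246.0], [10.0, 239.0], [10.0, 240.0], [12.0, 243.0], [9.0, 234.0]]
93 11 [[9.0, 243.0], [13.0, 245.0], [16.0, 249.0], [15.0, 243.0], [16.0, 245.0], [33.0, 261.0], [35.0, 264.0], [40.0, 269.0]]
99 11 [[16.0, 250.0], [15.0, 248.0], [19.0, 249.0], [22.0, 254.0], [23.0, 257.0], [26.0, 256.0], [27.0, 258.0], [32.0, 261.0]]
105 0 []
111 0 []
```

The depth points show the ring's near edge at cabinet (2,240) and far edge at (40,269), with the hook tip between them at (25,276). It is on hook 2, so I release.

Emit:
servo_tool(dr=[[0,0,0],[0,0,0],[0,0,0],[0,0,0],[0,0,0],[0,0,0],[0,0,0],[0,-0.03,0],[0,-0.07,0],[0,-0.1,0],[0,-0.14,0]], offset=[[0,0,0],[0,0,0],[0,0,0],[0,0,-0.1],[0,0,-0.2],[-0.1,0,-0.3],[-0.25,0,-0.4],[-0.3,0.05,-0.4],[-0.35,0.2,-0.4],[-0.35,0.35,-0.4],[-0.35,0.5,-0.4]], hand=[0,0,0,0,0,0,0,0,0,0,0])

```text
time_s: 23.42
tcp_pos: [432.0, -15.6, 186.4]
eef_rot: [0.993, -0.031, 0.111, 0.003]
contact_force: [1.5, 0.3, 1.7]
opening: 47.1
gripper_force: 0.0
```

```bash
python3 - <<'E'
from h import *
s=bot.observe(); print(s["tcp_pos"],s["joint_pos"].round(2))
for n in("top","scene"):
    im,d=bot.read_camera(n); C=cloud(n,d)
    print(n,[int(v) for v in s["tcp_pos"]])
    for r in bot.trace("mwiko",n)[:2]:
        P=C[r["mask"]&(d>0)]; P=P[(P[:,2]>2)&(P[:,2]<25)]
        if len(P)>50: print(round(r["confidence"],2),len(P),P.min(0).round(),P.max(0).round(),rect(P,0))
E
```

```text
[432.02488692 -15.56801233 186.3998563 ] [-0.27 -0.27  2.06  0.05  1.13  1.34]
top [432, -15, 186]
0.73 94 [519. 269.   2.] [631. 362.  25.] (array([554.6, 293. ]), array([139.7,  68.2]), -37.1)
0.61 456 [435. 103.   2.] [509. 194.  17.] (array([472.1, 146.4]), array([52.3, 99.3]), -18.4)
scene [432, -15, 186]
0.48 86 [429.  -3.   3.] [452. 124.  20.] (array([445.7,  60.1]), array([ 18.7, 127.1]), -7.7)
```

```bash
python3 - <<'E'
from h import *
rel([((440.4,42,110),72,0),((440.4,42,3),72,0)])
E
```

```text
to [440.4  42.  110. ] offset [-0.059 -0.236  0.295] dr [ 0.0478 -0.0607 -0.4202]
to [440.4  42.    3. ] offset [-0.155 -0.236  0.712] dr [ 0.0478 -0.0607 -0.4202]
```

Emit:
servo_tool(dr=[[0.005,-0.006,-0.038],[0.009,-0.011,-0.076],[0.013,-0.017,-0.115],[0.017,-0.022,-0.153],[0.022,-0.028,-0.191],[0.026,-0.033,-0.229],[0.03,-0.039,-0.267],[0.035,-0.044,-0.306],[0.039,-0.05,-0.344],[0.043,-0.055,-0.382],[0.0478,-0.0607,-0.4202],[0.0478,-0.0607,-0.4202]], offset=[[-0.01,-0.03,0.02],[-0.02,-0.06,0.04],[-0.02,-0.09,0.06],[-0.03,-0.12,0.09],[-0.03,-0.15,0.12],[-0.04,-0.18,0.15],[-0.04,-0.21,0.18],[-0.05,-0.236,0.22],[-0.06,-0.236,0.26],[-0.059,-0.236,0.295],[-0.059,-0.236,0.295],[-0.059,-0.236,0.295]], hand=[0,0,0,0,0,0,0,0,0,0,0,0])

```text
time_s: 24.62
tcp_pos: [438.2, 45.6, 109.0]
eef_rot: [0.806, 0.592, -0.001, -0.0]
contact_force: [-0.1, -0.9, -0.2]
opening: 47.4
gripper_force: 0.0
```

```bash
python3 - <<'E'
from h import *
s=bot.observe();print(s["joint_pos"].round(2))
rel([((440.4,42,3),72,0)])
for n in("top","scene"):
    im,d=bot.read_camera(n); C=cloud(n,d)
    for r in bot.trace("mwiko",n)[:2]:
        P=C[r["mask"]&(d>0)]; P=P[(P[:,2]>2)&(P[:,2]<25)]
        if len(P)>50: print(round(r["confidence"],2),len(P),P.min(0).round(),P.max(0).round(),rect(P,0))
E
```

```text
[-0.09  0.03  1.96 -0.    1.16  0.21]
to [440.4  42.    3. ] offset [-0.011  0.013  0.424] dr [-0.0004  0.0002  0.003 ]
0.59 214 [405. -41.   3.] [505. 197.  18.] (array([443.1,  78.4]), array([ 43.6, 247.6]), -20.6)
0.5 144 [430. -16.   2.] [455. 140.  18.] (array([444.7,  61.9]), array([ 20.4, 156.2]), -3.8)
```

Emit:
servo_tool(dr=[[0,0,0.003],[0,0,0.003],[0,0,0.003],[0,0,0.003],[0,0,0.003],[0,0,0.003],[0,0,0.003],[0,0,0.003],[0,0,0.003],[0,0,0.003],[0,0,0.003],[0,0,0.003]], offset=[[-0.011,0.013,0.12],[-0.011,0.013,0.26],[-0.011,0.013,0.38],[-0.011,0.013,0.42],[-0.011,0.013,0.424],[-0.011,0.013,0.424],[-0.011,0.013,0.424],[-0.011,0.013,0.424],[-0.011,0.013,0.424],[-0.011,0.013,0.424],[-0.011,0.013,0.424],[-0.011,0.013,0.424]], hand=[0,0,0,0,0,1,1,1,1,1,1,1], squeeze=40)

```text
time_s: 25.82
tcp_pos: [442.7, 39.6, 4.9]
eef_rot: [0.811, 0.586, 0.001, 0.001]
contact_force: [-0.5, 0.3, 6.6]
opening: 19.3
gripper_force: 39.9
```

```bash
python3 - <<'E'
from h import *
s=bot.observe(); print(s["tcp_pos"],s["opening"],s["gripper_force"])
# block frame
B=np.array([580,322.1,0]); rb=R.from_euler("z",5.1,degrees=True)
# mwiko origin is 60 ahead of tcp and 3 mm below it -> tcp at (-60,0,+3) of the mwiko; pre: tip 60 mm before the mouth, blade z 44..52
for x in(-60-55-100,): print(B+rb.apply([x-60,0,46]))
rel([((440,45,150),72,0),(B+rb.apply([-275,0,46])+[0,0,100],5.1,0)])
E
```

```text
[442.70920302  39.64043338   4.92970381] 19.275598263607566 39.89545941352844
[306.08870701 297.65406836  46.        ]
to [440  45 150] offset [ 0.017 -0.016 -0.58 ] dr [ 0.0007  0.0001 -0.0018]
to [306.1 297.7 146. ] offset [ 0.808 -0.842 -0.566] dr [ 6.000e-04 -3.000e-04  3.699e-01]
```

Emit:
servo_tool(dr=[[0,0,0],[0,0,0],[0,0,0],[0,0,0],[0,0,0.03],[0,0,0.065],[0,0,0.1],[0,0,0.135],[0,0,0.17],[0,0,0.205],[0,0,0.24],[0,0,0.275]], offset=[[0,0,-0.06],[0,0,-0.2],[0,0,-0.36],[0,0,-0.5],[0.1,-0.1,-0.566],[0.2,-0.21,-0.566],[0.31,-0.32,-0.566],[0.42,-0.43,-0.566],[0.53,-0.54,-0.566],[0.64,-0.65,-0.566],[0.75,-0.76,-0.566],[0.808,-0.842,-0.566]], hand=[1,1,1,1,1,1,1,1,1,1,1,1])

```text
time_s: 26.82
tcp_pos: [312.5, 286.8, 145.2]
eef_rot: [0.976, 0.217, 0.0, 0.0]
contact_force: [0.6, 0.7, -1.3]
opening: 19.1
gripper_force: 39.9
```

Emit:
servo_tool(dr=[[0,0,0.035],[0,0,0.07],[0,0,0.095],[0,0,0.095],[0,0,0.095]], offset=[[0,0,0],[0,0,0],[0,0,0],[0,0,0],[0,0,0]], hand=[1,1,1,1,1])

```text
time_s: 27.23
tcp_pos: [313.1, 285.3, 144.9]
eef_rot: [0.997, 0.073, -0.0, 0.0]
contact_force: [-0.7, -0.5, -1.3]
opening: 19.0
gripper_force: 39.9
```

```bash
python3 - <<'E'
from h import *
s=bot.observe(); print(s["tcp_pos"],s["opening"],s["joint_pos"].round(2))
B=np.array([580,322.1,0]); rb=R.from_euler("z",5.1,degrees=True); q=R.from_quat(s["eef_rot"])
for n in("top","scene"):
    im,d=bot.read_camera(n); C=cloud(n,d); np.savez("mw_"+n+".npz",im=im,d=d)
    P=q.inv().apply(C[d>0]-s["tcp_pos"])   # tool frame: z down
    P=P[(P[:,0]>25)&(P[:,0]<190)&(abs(P[:,1])<45)&(abs(P[:,2])<30)]
    bl=P[(P[:,0]>75)]; print(n,len(P),"rect tool",rect(bl,0))
    for x in range(40,180,15):
        k=P[abs(P[:,0]-x)<7.5]
        if len(k)>3: print(x,len(k),"y",np.percentile(k[:,1],[3,50,97]).round(1),"z",np.median(k[:,2]).round(1))
rel([(B+rb.apply([-275,0,46]),5.1,0),(B+rb.apply([-275+120,0,46]),5.1,0)])
E
```

```text
[313.0705885  285.29870598 144.85570756] 19.044638459608446 [ 0.53 -0.06  1.96 -0.    1.24  1.96]
top 635 rect tool (array([116.4,  -3.3]), array([82.4, 52.2]), -0.6)
55 50 y [-16.    0.9  22.9] z -4.2
70 86 y [-21.4   0.2  21.9] z -3.2
85 92 y [-26.6  -2.1  21.9] z -3.5
100 99 y [-27.5  -2.2  22.3] z -3.8
115 92 y [-27.4  -3.7  21.7] z -3.8
130 97 y [-28.3  -3.1  21.5] z -4.1
145 92 y [-27.6  -2.6  20.4] z -3.2
160 27 y [-27.3  -3.4  20. ] z -2.7
scene 521 rect tool (array([118.9,  -2. ]), array([87.2, 54.9]), 0.7)
40 22 y [-10.5  -2.5   8.7] z -6.5
55 27 y [-14.5   1.1   8.1] z -6.2
70 64 y [-25.5  -0.6  22.2] z -5.1
85 66 y [-25.7  -0.9  24. ] z -4.8
100 62 y [-25.5  -3.1  23.3] z -4.8
115 67 y [-27.   -1.8  23.2] z -4.4
130 68 y [-25.2  -1.7  22.3] z -4.8
145 67 y [-25.6  -1.3  22.2] z -5.1
160 62 y [-27.   -3.1  21.9] z -3.8
to [306.1 297.7  46. ] offset [-0.021 -0.054  0.396] dr [0.0002 0.0002 0.0178]
to [425.6 308.3  46. ] offset [ 0.458 -0.027  0.395] dr [0.0002 0.0002 0.0178]
```

```bash
cat >> h.py <<'E'
B=np.array([580,322.1,0]); rb=R.from_euler("z",5.1,degrees=True)
def blk(x,y=-2.7,z=48): return (B+rb.apply([x,y,z]),5.1,0)
E
python3 - <<'E'
from h import *
rel([blk(-260,z=120),blk(-260),blk(-235)])
E
```

```text
to [321.3 296.3 120. ] offset [ 0.038 -0.039  0.1  ] dr [0.0002 0.0002 0.0178]
to [321.3 296.3  48. ] offset [ 0.038 -0.04   0.388] dr [0.0002 0.0002 0.0178]
to [346.2 298.5  48. ] offset [ 0.138 -0.034  0.388] dr [0.0002 0.0002 0.0178]
```

Emit:
servo_tool(dr=[[0,0,0.018],[0,0,0.018],[0,0,0.018],[0,0,0.018],[0,0,0.018],[0,0,0.018],[0,0,0.018],[0,0,0.018]], offset=[[0.038,-0.039,0.06],[0.038,-0.039,0.15],[0.038,-0.04,0.28],[0.038,-0.04,0.388],[0.09,-0.037,0.388],[0.138,-0.034,0.388],[0.138,-0.034,0.388],[0.138,-0.034,0.388]], hand=[1,1,1,1,1,1,1,1])

```text
time_s: 28.0
tcp_pos: [349.8, 299.9, 50.3]
eef_rot: [0.999, 0.043, 0.002, -0.001]
contact_force: [-0.6, -0.0, -1.7]
opening: 19.7
gripper_force: 39.9
```

```bash
python3 - <<'E'
from h import *
s=bot.observe(); print(s["tcp_pos"],s["contact_force"]); q=R.from_quat(s["eef_rot"])
v=[]
for n in("top","scene"):
    im,d=bot.read_camera(n); C=cloud(n,d); j=im
    P=rb.inv().apply(C[d>0]-B); P=P[(P[:,0]>-175)&(P[:,0]<-60)&(abs(P[:,1])<45)&(P[:,2]>35)&(P[:,2]<65)]
    print(n,len(P),rect(P,0),"tip",np.percentile(P[:,0],99),"ztop",[np.median(P[abs(P[:,0]-x)<8][:,2]).round(1) for x in(-150,-130,-110,-90)])
    u=proj(n,B+[-60,0,50])[0].astype(int); v.append(cv2.resize(im[u[1]-50:u[1]+40,u[0]-50:u[0]+50],(390,450),interpolation=cv2.INTER_CUBIC))
save("mw1.png",np.hstack(v)); rel([blk(-200),blk(-119)])
E
```

```text
[349.75820885 299.92554371  50.34800145] [-0.63776935 -0.04205857 -1.69248319]
top 516 (array([-124.5,    0.8]), array([99.9, 53. ]), 0.9) tip -75.74327181313377 ztop [np.float64(54.4), np.float64(54.6), np.float64(54.5), np.float64(54.3)]
scene 444 (array([-121.3,    0.5]), array([106.9,  54. ]), -0.2) tip -70.60719166497923 ztop [np.float64(56.0), np.float64(55.7), np.float64(54.9), np.float64(54.9)]
to [381.  301.6  48. ] offset [0.132 0.003 0.007] dr [-0.0003 -0.0008 -0.0007]
to [461.7 308.8  48. ] offset [0.456 0.002 0.008] dr [-0.0003 -0.0008 -0.0007]
```

View pics/mw1.png

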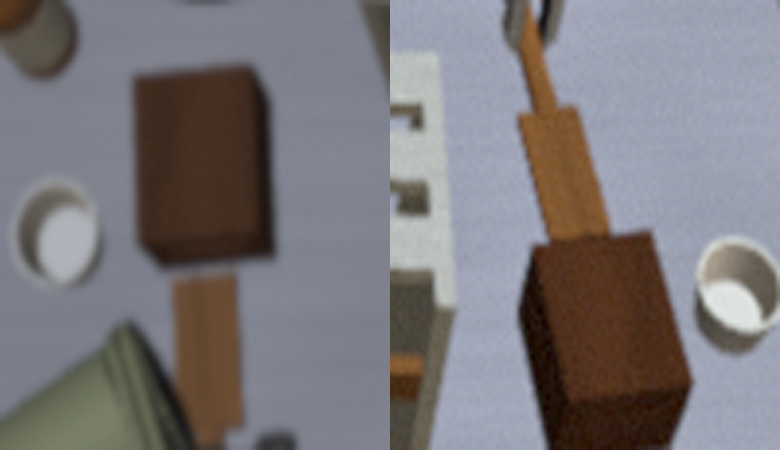

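The blade is centred in front of the mouth (left panel, blade at (207,340)). It sits about 3 mm high, so I lower it slightly while inserting.

Emit:
servo_tool(dr=[[0,0,0],[0,0,0],[0,0,0],[0,0,0],[0,0,0],[0,0,0],[0,0,0],[0,0,0],[0,0,0],[0,0,0]], offset=[[0,0.003,0.011],[0.03,0.003,0.011],[0.08,0.003,0.011],[0.13,0.003,0.011],[0.18,0.003,0.011],[0.23,0.003,0.011],[0.28,0.003,0.011],[0.33,0.003,0.011],[0.36,0.003,0.011],[0.36,0.003,0.011]], hand=[1,1,1,1,1,1,1,1,1,1])

```text
time_s: 28.93
tcp_pos: [439.0, 306.1, 45.6]
eef_rot: [0.999, 0.043, 0.001, -0.0]
contact_force: [-0.8, -0.0, -1.7]
opening: 19.3
gripper_force: 39.9
```

Emit:
servo_tool(dr=[[0,0,0],[0,0,0],[0,0,0],[0,0,0],[0,0,0],[0,0,0]], offset=[[0.02,0,0],[0.04,0,0],[0.06,0,0],[0.08,0,0],[0.09,0,0],[0.09,0,0]], hand=[1,1,1,1,1,1])

```text
time_s: 29.43
tcp_pos: [459.2, 307.9, 45.4]
eef_rot: [0.999, 0.044, 0.0, 0.0]
contact_force: [-0.3, -0.9, -0.7]
opening: 19.3
gripper_force: 39.9
```

```bash
cat > mwchk.py <<'E'
from h import *
s=bot.observe(); print(s["tcp_pos"],s["contact_force"],"tcp in block",rb.inv().apply(s["tcp_pos"]-B).round(1))
for n in("top","scene"):
    im,d=bot.read_camera(n); C=cloud(n,d)
    P=rb.inv().apply(C-B); k=(d>0)&(P[...,0]>-240)&(P[...,0]<-56)&(abs(P[...,1])<40)&(P[...,2]>30)&(P[...,2]<65)
    k&=(im[...,0].astype(int)-im[...,2]>25)
    Q=P[k]; print(n,len(Q),"x",np.percentile(Q[:,0],[1,99]).round(1))
    for x in range(-205,-50,12):
        g=Q[abs(Q[:,0]-x)<6]
        if len(g)>3: print(x,len(g),"w",np.ptp(np.percentile(g[:,1],[3,97])).round(),"y",np.median(g[:,1]).round(1),"z",np.median(g[:,2]).round(1))
E
python3 mwchk.py
```

```text
[459.15098604 307.89143527  45.35724993] [-0.33904654 -0.93199197 -0.74746359] tcp in block [-121.6   -3.4   45.4]Traceback (most recent call last):
  File "mwchk.py", line 5, in <module>
    P=rb.inv().apply(C-B); k=(d>0)&(P[...,0]>-240)&(P[...,0]<-56)&(abs(P[...,1])<40)&(P[...,2]>30)&(P[...,2]<65)
  File "scipy/spatial/transform/_rotation.pyx", line 2580, in scipy.spatial.transform._rotation.Rotation.apply
ValueError: Expected input of shape (3,) or (P, 3), got (400, 640, 3).
```

Emit:
servo_tool(dr=[[0,0,0],[0,0,0],[0,0,0],[0,0,0]], offset=[[0.005,0,0],[0.01,0,0],[0.015,0,0],[0.015,0,0]], hand=[1,1,1,1])

```text
time_s: 29.82
tcp_pos: [461.9, 308.1, 45.1]
eef_rot: [0.999, 0.044, -0.001, 0.0]
contact_force: [-0.6, 0.1, -1.3]
opening: 19.5
gripper_force: 39.9
```

```bash
sed -i 's/P=rb.inv().apply(C-B);/P=rb.inv().apply(C.reshape(-1,3)-B).reshape(C.shape);/' mwchk.py; python3 mwchk.py
```

```text
[461.89005979 308.05438241  45.09585012] [-0.63396737  0.08133641 -1.29558085] tcp in block [-118.9   -3.5   45.1]
top 17 x [-61.1 -56.2]
-61 17 w 27.0 y -19.9 z 54.4
scene 113 x [-203.5  -71.8]
-181 11 w 9.0 y -8.4 z 53.0
-157 4 w 3.0 y -12.3 z 54.6
-133 4 w 4.0 y 3.7 z 51.7
-121 12 w 11.0 y -0.1 z 52.9
-109 21 w 22.0 y -4.1 z 52.6
-97 22 w 15.0 y -5.3 z 52.0
-85 21 w 16.0 y -2.3 z 51.9
-73 12 w 16.0 y -3.1 z 52.5
```

Emit:
servo_tool(dr=[[0,0,0],[0,0,0],[0,0,0],[0,0,0]], offset=[[0.008,0,0],[0.016,0,0],[0.02,0,0],[0.02,0,0]], hand=[1,1,1,1])

```text
time_s: 30.25
tcp_pos: [462.6, 308.3, 44.6]
eef_rot: [0.999, 0.043, -0.005, 0.001]
contact_force: [-11.7, -0.3, 6.3]
opening: 19.4
gripper_force: 39.9
```

Firm contact at the depth predicted for the slot end. Release and rise.

Emit:
servo_tool(dr=[[0,0,0],[0,0,0],[0,0,0],[0,0,0],[0,0,0],[0,0,0],[0,0,0],[0,0,0],[0,0,0],[0,0,0],[0,0,0],[0,0,0]], offset=[[0,0,0],[0,0,0],[0,0,0],[0,0,0],[0,0,-0.05],[0,0,-0.12],[0,0,-0.25],[0,0.1,-0.4],[0,0.25,-0.5],[0,0.4,-0.55],[0,0.55,-0.6],[0,0.7,-0.6]], hand=[0,0,0,0,0,0,0,0,0,0,0,0])

```text
time_s: 31.25
tcp_pos: [485.2, 133.0, 200.3]
eef_rot: [0.999, 0.044, 0.004, 0.0]
contact_force: [0.6, 0.5, -0.2]
opening: 46.7
gripper_force: 0.0
```

```bash
python3 mwchk.py; python3 - <<'E'
from h import *
im,d=bot.read_camera("scene"); it,dt=bot.read_camera("top"); 
save("fin1.png",np.hstack([cv2.resize(im[195:325,180:450],(540,420),interpolation=cv2.INTER_CUBIC),cv2.resize(it[140:250,170:250],(250,420),interpolation=cv2.INTER_CUBIC)]))
E
```

```text
[485.16439493 133.03815717 200.29489042] [ 0.56472738  0.49846721 -0.18875108] tcp in block [-111.3 -179.9  200.3]
top 26 x [-75.1 -56.2]
-73 4 w 1.0 y 5.1 z 45.6
-61 22 w 20.0 y 10.6 z 48.0
scene 195 x [-205.6  -75.1]
-205 13 w 18.0 y -4.5 z 35.8
-193 15 w 16.0 y -5.2 z 37.8
-181 16 w 18.0 y -3.4 z 37.9
-169 17 w 16.0 y -6.5 z 39.3
-157 17 w 17.0 y -2.1 z 39.3
-145 16 w 18.0 y -4.7 z 41.8
-133 16 w 18.0 y -5.8 z 42.0
-121 20 w 17.0 y -1.9 z 44.7
-109 18 w 15.0 y -4.1 z 45.2
-97 19 w 18.0 y -4.1 z 46.1
-85 19 w 17.0 y -3.8 z 46.1
-73 9 w 17.0 y -1.5 z 48.4
```

View pics/fin1.png

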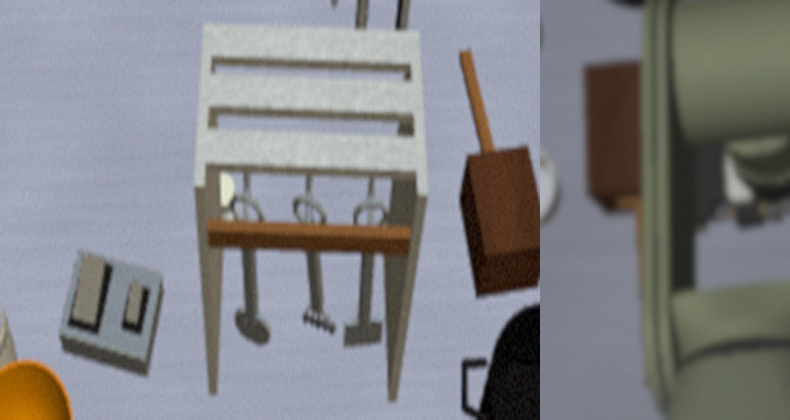

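All three utensils hang on hooks 0–2 (rings at (247,207), (308,207), (370,210)). The mwiko's handle end is at block x = -206, against an expected -209, so it is home. Now the fan.

```bash
cat > fan.py <<'E'
from h import *
Pn=np.array([644,-264.6,0]); rp=R.from_euler("z",-12.7,degrees=True)
f=lambda z:(Pn+rp.apply([-19.5,-30,z]),-12.7,0)
rel([((460,-100,180),-5,0),((470,-290,150),-12.7,0),f(100),f(66),f(56)])
E
python3 fan.py
```

```text
to [ 460 -100  180] offset [-0.17   0.923  0.065] dr [-0.0001 -0.0004  0.0546]
to [ 470 -290  150] offset [-0.195  1.683  0.185] dr [-0.0001 -0.0004  0.0974]
to [ 618.4 -289.6  100. ] offset [0.397 1.732 0.386] dr [-0.0001 -0.0004  0.0974]
to [ 618.4 -289.6   66. ] offset [0.397 1.732 0.522] dr [-0.0001 -0.0004  0.0974]
to [ 618.4 -289.6   56. ] offset [0.397 1.732 0.562] dr [-0.0001 -0.0004  0.0974]
```

Emit:
servo_tool(dr=[[0,0,0.01],[0,0,0.02],[0,0,0.04],[0,0,0.06],[0,0,0.08],[0,0,0.0974],[0,0,0.0974],[0,0,0.0974]], offset=[[-0.05,0.15,0.01],[-0.1,0.3,0.02],[-0.15,0.45,0.03],[-0.17,0.6,0.04],[-0.17,0.75,0.05],[-0.17,0.92,0.06],[-0.17,1,0.07],[-0.17,1,0.07]], hand=[1,1,1,1,1,1,1,1], squeeze=10)

```text
time_s: 32.12
tcp_pos: [462.6, -120.8, 177.6]
eef_rot: [0.994, -0.111, -0.0, 0.001]
contact_force: [0.5, 0.4, 1.4]
opening: 0.5
gripper_force: 0.0
```

```bash
python3 fan.py
```

```text
to [ 460 -100  180] offset [-0.028 -0.079 -0.01 ] dr [ 0.0005  0.0001 -0.0427]
to [ 470 -290  150] offset [0.178 0.654 0.111] dr [0.0005 0.0001 0.0001]
to [ 618.4 -289.6  100. ] offset [0.756 0.521 0.311] dr [0.0005 0.0001 0.0001]
to [ 618.4 -289.6   66. ] offset [0.756 0.521 0.447] dr [0.0005 0.0001 0.0001]
to [ 618.4 -289.6   56. ] offset [0.757 0.521 0.487] dr [0.0005 0.0001 0.0001]
```

Emit:
servo_tool(dr=[[0,0,0],[0,0,0],[0,0,0],[0,0,0],[0,0,0],[0,0,0],[0,0,0],[0,0,0],[0,0,0],[0,0,0],[0,0,0],[0,0,0]], offset=[[0.04,0.15,0.03],[0.08,0.3,0.05],[0.12,0.45,0.08],[0.16,0.6,0.11],[0.3,0.62,0.16],[0.45,0.59,0.21],[0.6,0.56,0.26],[0.72,0.53,0.3],[0.756,0.521,0.311],[0.756,0.521,0.37],[0.756,0.521,0.423],[0.756,0.521,0.423]], hand=[1,1,1,1,1,1,1,1,1,1,1,1])

```text
time_s: 33.12
tcp_pos: [615.7, -283.3, 68.3]
eef_rot: [0.994, -0.108, -0.004, -0.001]
contact_force: [-0.6, -0.9, -0.4]
opening: 0.7
gripper_force: 0.0
```

```bash
python3 fan.py; python3 - <<'E'
from h import *
s=bot.observe()
im,d=bot.read_camera("scene");C=cloud("scene",d)
for q in("fan_key","lamp_key"):
  for r in bot.trace(q,"scene")[:1]:
    P=C[r["mask"]&(d>0)]; P=P[(P[:,2]>44)&(P[:,2]<72)]; print(q,r["confidence"],r["bbox"],np.median(P,0).round(1),rect(P,0))
print(proj("scene",s["tcp_pos"]))
E
```

```text
to [ 460 -100  180] offset [-0.769 -0.583 -0.44 ] dr [-0.0008  0.0024 -0.0412]
to [ 470 -290  150] offset [-0.566  0.151 -0.323] dr [-0.0007  0.0024  0.0016]
to [ 618.4 -289.6  100. ] offset [ 0.015  0.022 -0.127] dr [-0.0007  0.0024  0.0016]
to [ 618.4 -289.6   66. ] offset [0.016 0.022 0.009] dr [-0.0007  0.0024  0.0016]
to [ 618.4 -289.6   56. ] offset [0.016 0.022 0.049] dr [-0.0007  0.0024  0.0016]
fan_key 0.76 [216.5, 275.6, 231.7, 294.5] [ 644.5 -294.9   56.6] (array([ 642.8, -294.8]), array([53.9, 32.1]), -12.0)
lamp_key 0.52 [242.6, 278.3, 252.1, 296.3] [ 658.3 -228.2   57.1] (array([ 656.2, -228.5]), array([35.9, 18.6]), -13.3)
[[228.39126169 274.45808483]]
```

Emit:
servo_tool(dr=[[0,0,0],[0,0,0],[0,0,0],[0,0,0],[0,0,0],[0,0,0],[0,0,0]], offset=[[0.01,0.02,0],[0.01,0.02,0.012],[0.01,0.02,0.024],[0.01,0.02,0.034],[0.01,0.02,0.044],[0.01,0.02,0.05],[0.01,0.02,0.05]], hand=[1,1,1,1,1,1,1])

```text
time_s: 33.85
tcp_pos: [618.6, -292.3, 59.7]
eef_rot: [0.994, -0.109, -0.001, 0.0]
contact_force: [-4.6, -0.8, 5.3]
opening: 0.7
gripper_force: 2.6
```

Emit:
servo_tool(dr=[[0,0,0],[0,0,0],[0,0,0],[0,0,0]], offset=[[0,0,0.008],[0,0,0.014],[0,0,0.018],[0,0,0.018]], hand=[1,1,1,1])

```text
time_s: 34.18
tcp_pos: [618.6, -292.3, 57.8]
eef_rot: [0.994, -0.109, -0.001, 0.0]
contact_force: [-8.8, 2.3, 13.8]
opening: 0.6
gripper_force: 7.0
```

Emit:
servo_tool(dr=[[0,0,0],[0,0,0],[0,0,0]], offset=[[0,0,0.008],[0,0,0.008],[0,0,0.008]], hand=[1,1,1])

```text
time_s: 34.43
tcp_pos: [618.7, -292.4, 57.7]
eef_rot: [0.994, -0.109, -0.001, 0.001]
contact_force: [-10.9, 3.5, 21.0]
opening: 0.3
gripper_force: 10.5
```

```bash
python3 - <<'E'
from h import *
Pn=np.array([644,-264.6,0]); rp=R.from_euler("z",-12.7,degrees=True)
def slope(d,C):
    P=rp.inv().apply(C[d>0]-Pn); P=P[(abs(P[:,1]+30)<14)&(P[:,0]>-8)&(P[:,0]<26)&(P[:,2]>42)&(P[:,2]<70)]
    return len(P),np.polyfit(P[:,0],P[:,2],1)
z=np.load("scene0.npz"); print("rest",slope(z["d"],cloud("scene",z["d"])))
im,d=bot.read_camera("scene"); print("now",slope(d,cloud("scene",d)))
E
```

```text
rest (117, array([-0.30195676, 58.3307848 ]))
now (106, array([-2.45507809e-02,  5.85225538e+01]))
```

The rocker went from a slope of -0.30 to about -0.02 and sits on its stop, so it is pressed past the click. Withdraw and do a last check.

Emit:
servo_tool(dr=[[0,0,0],[0,0,0],[0,0,0],[0,0,0],[0,0,0],[0,0,0],[0,0,0],[0,0,0],[0,0,0]], offset=[[0,0,-0.05],[0,0,-0.15],[0,0,-0.3],[-0.1,0,-0.45],[-0.25,0,-0.5],[-0.4,0,-0.5],[-0.5,0,-0.5],[-0.5,0,-0.5],[-0.5,0,-0.5]], hand=[1,1,1,1,1,1,1,1,1])

```text
time_s: 35.23
tcp_pos: [497.1, -264.6, 178.2]
eef_rot: [0.994, -0.11, 0.0, 0.0]
contact_force: [-0.4, 0.1, 1.2]
opening: 0.9
gripper_force: 0.0
```

```bash
python3 mwchk.py | sed -n '1,3p'; python3 - <<'E'
from h import *
im,d=bot.read_camera("scene"); C=cloud("scene",d); print(bot.observe()["contact_force"])
P=R.from_euler("z",-CAB[1],degrees=True).apply(C[d>0]-CAB[0])
for y in(-78,0,78):
    for z0,z1 in((225,268),(100,200),(15,60)):
        k=P[(abs(P[:,1]-y)<36)&(P[:,0]>-40)&(P[:,0]<130)&(P[:,2]>z0)&(P[:,2]<z1)]
        k=k[(k[:,0]<60)|(k[:,2]<240)]
        print(y,z0,len(k),np.median(k,0).round() if len(k) else None)
for q in("whisk","skimmer","turner"):
    print(q,[(round(r["confidence"],2),[int(v) for v in r["bbox"]]) for r in bot.trace(q,"scene")[:3]])
E
```

```text
[ 497.07832585 -264.55149149  178.21992004] [-0.42459847  0.08408607  1.21714373] tcp in block [-134.7 -577.   178.2]
top 298 x [-206.2  -56.2]
-205 15 w 12.0 y -3.2 z 37.5
[ 1.50146303  0.33536243 -0.03753443]
-78 225 90 [ 38. -79. 261.]
-78 100 120 [ 45. -77. 151.]
-78 15 80 [ 42. -76.  47.]
0 225 85 [ 38.  -1. 259.]
0 100 90 [ 37.   5. 148.]
0 15 54 [25.  9. 39.]
78 225 80 [ 37.  76. 260.]
78 100 104 [ 41.  71. 150.]
78 15 87 [34. 69. 45.]
whisk [(0.61, [322, 257, 342, 296]), (0.48, [242, 181, 272, 190]), (0.43, [292, 253, 312, 301])]
skimmer [(0.9, [296, 253, 316, 305])]
turner [(0.55, [344, 258, 373, 302])]
```

```bash
python3 -c "
from station import bot
print(bot.finish_job())"
```

```text
the job is handed in; nothing more can be done
None
```

The job is handed in: the skimmer, whisk and turner hang on hooks 0, 1 and 2, the mwiko is fully in the block's slot with its handle drooping about 5°, and the fan rocker was pressed last until it hit its stop; the hand-in gave no verdict.

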